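# Clamp a plywood panel in the edge-planing jig and keep the trigger squeezed

### The job

Slide the pale plywood panel up out of the slotted rack and stand it on its edge, centred, in the slot in front of the planing jig's fence. Then squeeze and release the orange trigger of the jig's ratchet clamp, stroke by stroke, until its rubber pad has pushed the panel against the fence and is pressing on it; stop there, so that the panel is not crushed, and finish with your hand still squeezing the trigger, so that I can plane the top edge. Leave the dark panel and the other things on the bench where they are.

Things in the scene. Friction and masses are not known exactly. Their poses are not given: they have to be found in the camera images.
- panel: pale plywood panel to be clamped, upright in the rack: 8 mm thick (its x), 118 wide (its y), 130 tall (its z); 0.11 kg nominal. Origin: centre of its bottom edge. Its top 50 mm stands out of the rack: grasp it by the middle of the top edge across its 8 mm.
- dark_panel: dark wooden panel of the same size and axes, in another slot of the rack, 90 mm along the rack's x from the pale one; leave it there. Origin: centre of its bottom edge.
- rack: fixed wooden rack, 140 (its x) x 152 (its y) x 90 mm high, origin under its centre, floor 10 mm thick. Two grooved end boards hold panels upright across its x, in three 11 mm wide slots at x = -45, 0, +45 mm. Each panel stands in one of the two outer slots; to leave the grooves its bottom must rise above 90 mm.
- jig: fixed planing jig: plywood board 232 x 126 x 15 mm with a one-hand ratchet clamp. Origin: underside of the board, below the trigger's pivot; +x is the push direction, z up. Cork-faced fence: face at x = 122, top 88 above the bench. A low rib (face at x = 109, sloped top 27 above the bench) leaves a 13 mm slot before the fence, open at both ends.
- slot (a point): point on the floor of the jig's slot, 15 mm above the bench, where the bottom centre of the panel goes when it lies against the fence (jig x = 118 mm, y = 0; panel x along jig x, either way round). At jig x 113 to 118 the panel stands free and upright by itself.
- squeeze (a point): point midway between the outer faces of grip and trigger when fully squeezed, a good height for the fingers (158 mm above the bench). The fingers close along the jig's x, one behind the fixed black grip (15 thick, 26 wide, top 178 above the bench, rear face at jig x = -29, front face at -14), one before the orange trigger. Housing below: top 95 above the bench.
- trigger: orange upright trigger lever, 9 mm thick, 24 wide, from 104 to 176 above the bench, in front of the grip. Origin: on its pivot, at jig x = 0 and 88 above the bench. At 158 high its front face is at jig x = +22 at rest and +4 fully squeezed, so grip and trigger together measure 51, squeezed 33. Gripping force 30 N squeezes it fully.
- trigger_angle (a joint): trigger angle, rad: 0 at rest, grows as it is pulled towards the grip, stop at 0.25. A spring returns it when let go (8 N at the fingers, up to 18 N with the pad pressing). A full squeeze advances the bar 6 mm (one tooth); it must come back to below 0.03 to catch the next tooth.
- push_bar (a joint): toothed steel push bar, m: 0 fully back, grows as pumped. The ratchet stops it going back (it may slip back 2.5 mm on letting go). Pad meets a panel lying on the fence at about 0.0356; each mm beyond that presses with 1.3 N. Full squeezes end at about 0.033 (not touching yet), 0.039 (bears, about 4 N), 0.045 (about 12 N); above 16 N the panel is crushed).
- press_pad: black rubber pad 36 x 36 mm, 6 thick, on a sprung plunger (1300 N/m) at the bar's end. Origin: centre of its front face, 50 above the bench, at jig x = 78 mm + bar value while it touches nothing.
- glue_bottle: orange glue bottle, 67 mm across, 202 tall, standing behind the jig; leave it. Origin: centre of its underside.
- block_plane: small black block plane, 50 x 168 x 50 mm, left of the rack; leave it. Origin: centre of its underside.
- wax_block: pink wax block, 50 x 85 x 34 mm, at the back of the bench; leave it. Origin: centre of its underside.

How it is judged:
By the outcome, as a careful person would: the job done as asked, in the order asked, and still so for the second after the job is handed in, while the arm keeps its last pose, push and grip.
It also fails if it takes over 54 s, if anything falls off the work surface, if the arm or the gripper's body presses on something with over 40 N, if the wrist force passes 120 N, or if a joint passes its speed limit or range.

### The arm

A 6-joint arm with a two-finger parallel gripper is mounted at the origin on a cart in front of the work surface, level with it; the furniture and walls round the work are solid. World frame = base frame: x ahead of the robot, y to its left, z up, the work surface at z = 0. Lengths are in mm, angles in rad, forces in N, time in s.
With the tool pointing down it reaches from about 350 to 850 mm from the base axis. Payload 8.1 kg.
Tool frame: the origin (TCP) lies midway between the tips of the shut fingers; the grasp point (between the pads) lies 19 mm behind it (r.tcp_to_grasp is the distance from the TCP to the grasp point, in mm); z points along the fingers, y is the line along which they close (so a half turn about z gives the same grasp; the last joint's range is limited). The gripper opens to 93 mm and grips with 3 to 60 N. Pads are 15 mm wide; open, the fingers measure 128 mm over their backs; the gripper's body (75 mm by 188 mm) begins 65 mm behind the grasp point.
Start: joints at [1.041, 0.13, 1.488, -0, 1.523, -0.085], TCP at [258.146, 541.632, 218.635] pointing down, gripper open.
Joint ranges: [-2.96, 2.96], [-0.89, 2.26], [0.02, 2.5], [-1.34, 4.48], [0, 2.73], [-2.66, 2.66]. Speed limits (rad/s): [2.39, 2.39, 2.79, 3.14, 3.14, 3.14].

### API

Orientations are given as a unit quaternion [w, x, y, z].
In Python, from plant import r gives the robot as it stands.
- The arm moves only by the shell command python3 -m handwheel 'ROWS' [FORCE]. ROWS is a JSON object of lists of equal length, an entry for each row: "dr": the turn, a rotation vector about the tool's x, y, z in rad, a list of three; "slide": the shift along the tool's x, y, z in m, a list of three; "fingers": the opening, from 0 (shut) to 1 (fully open). In form: {"dr": [[wx, wy, wz], ...], "slide": [[x, y, z], ...], "fingers": [fingers, ...]}. A call has 1 to 20 rows; each row shifts and turns the commanded pose from where the row before left it, along the tool's axes as they then stand; what a row does not reach is not made up. A row lasts 1/8 s, in which the tool goes at most 62.5 mm and 10.7 degrees, less where a joint would pass 70% of its speed; a pose out of reach is approached as far as the arm can. A call with a gripper value outside its range is refused whole. The fingers move at their own pace and stop on an object; FORCE is the grip in N (left out, the last holds). Time passes only in rows, so rows that do not move let the fingers close. It gives the time, the measured TCP pose, the force, the opening and the grip force at its end, in the units of the state.
- r.get_state(): the state, without advancing time (a new reading comes with each control period).
- r.camera(name): name is "scene" or "top"; returns a dict with "pixels" (384x512x3 uint8, red, green, blue), "fov_y" (degrees; the focal length in pixels is half the picture's height over the tangent of half this angle, whatever the lens; pixels are square), "cx", "cy" (the principal point, pixels), "T" (4x4, takes a point from camera to world coordinates). Camera axes: x right, y down, z forward; pixel columns grow to the right and rows downward; lengths in mm; the calibration is good to about 2 mm. A picture is of the moment at which its call begins. There is no depth.
- r.finish_job(): hands the job in; it is judged then, once.
The state is a dict: "clock": time; "q": joint angles; "qvel": joint speeds; "effort": joint torques, N m; "position": TCP position; "tool_rot": TCP orientation; "force": force on the tool from outside, world axes, zero at the start; "torque": the same for the moment, N m; "grip_width": finger opening in mm; "grip_force": force on a finger pad.
Only numpy, scipy, OpenCV 4.12 (cv2) and the standard library are available. Lean on these libraries where they do the work, as an engineer would, in place of code of your own. Each camera call takes 0.05 s, during which the arm holds its last target. There are 200 camera calls.

## Working session

There is one attempt and no reset: what is moved stays moved. The work goes in short steps, Python scripts to look and compute and a shell command to move; the robot and the scene stay as the last step left them, time stands still between calls to the robot, and variables do not carry over. Pictures are saved under pics/ and viewed, at most 10 in all, crops included, and the job is handed in when it is done.

```bash
mkdir -p pics; ls; python3 - <<'E'
from plant import r
import cv2,numpy as np
for n in("scene","top"):
    c=r.camera(n);cv2.imwrite(f"pics/{n}0.png",c["pixels"][:,:,::-1])
    print(n,c["fov_y"],c["cx"],c["cy"],np.round(c["T"],4).tolist())
s=r.get_state();print(s,r.tcp_to_grasp)
E
```

```text
pics
scene 45.025628064027295 255.18750223163156 196.78246545866762 [[0.6504, -0.4043, 0.6431, -236.8776], [-0.7594, -0.3276, 0.5621, -555.3947], [-0.0166, -0.854, -0.5201, 791.0784], [0.0, 0.0, 0.0, 1.0]]
top 52.8315959410139 253.91415728291628 186.0009453754983 [[-0.024, -0.9922, 0.1225, 416.1089], [-0.9997, 0.0227, -0.0124, 173.022], [0.0095, -0.1227, -0.9924, 1400.0168], [0.0, 0.0, 0.0, 1.0]]
{'clock': 0.1, 'q': array([ 1.04057677e+00,  1.31130058e-01,  1.48916762e+00, -3.10491917e-05,
        1.52301228e+00, -8.54214028e-02]), 'qvel': array([-0.00091647, -0.00063123, -0.00190458,  0.00038738,  0.0001161 ,
       -0.00188625]), 'effort': array([ 1.31622379e-03, -5.61341000e+01, -4.93095160e+01,  7.70044397e-02,
        2.90964358e-02, -3.29329055e-05]), 'position': array([257.9018885 , 541.16455836, 217.66734201]), 'tool_rot': array([-2.45379278e-04,  2.20569428e-01,  9.75370899e-01, -8.22991190e-04]), 'force': array([ 0.17642685, -0.13501483, -0.20621262]), 'torque': array([-0.04844258,  0.02886362,  0.00944384]), 'grip_force': 0.0, 'grip_width': 92.75971227683668} 18.8
```

View pics/scene0.png

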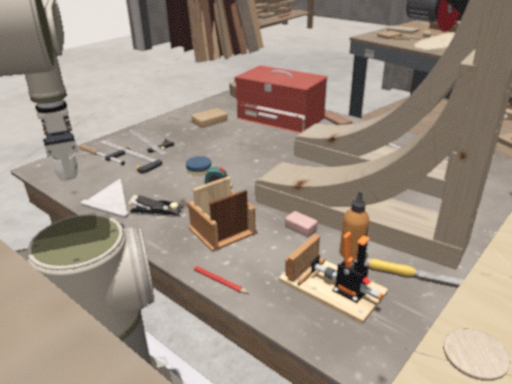

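View pics/top0.png

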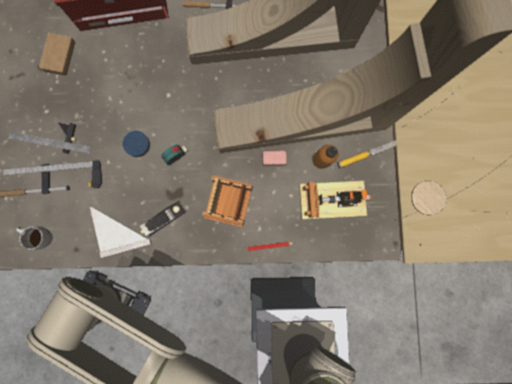

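The scene view shows the rack at about (222,215), with the pale panel behind the dark one, and the jig at about (335,285) with its fence to the left. In the top view the rack is at (228,201) and the jig at (335,200). Next I'll enlarge both.

```bash
python3 - <<'E'
import cv2
a=cv2.imread("pics/top0.png")[160:235,195:385];cv2.imwrite("pics/t1.png",cv2.resize(a,None,fx=4.2,fy=4.2,interpolation=cv2.INTER_CUBIC))
a=cv2.imread("pics/scene0.png")[165:325,180:395];cv2.imwrite("pics/s1.png",cv2.resize(a,None,fx=3.7,fy=3.7,interpolation=cv2.INTER_CUBIC))
E
```

```text
(no output)
```

View pics/t1.png

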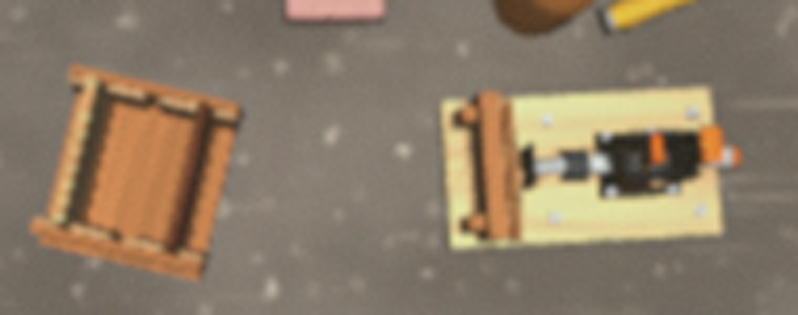

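View pics/s1.png

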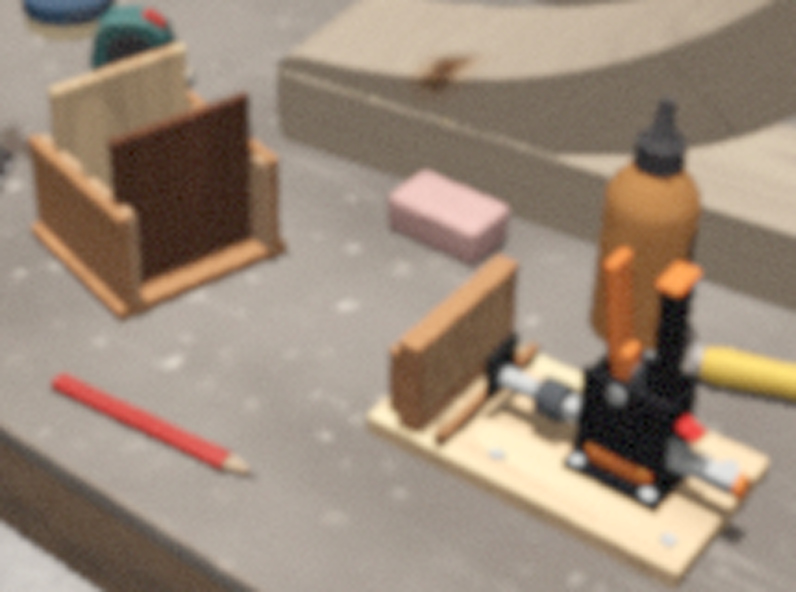

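The crops are clear. In the top view the fence's front top edge runs (509,92)–(521,238), and the board corners are (443,100), (712,87), (724,236), (450,249). In the scene view the pale panel's top edge runs (50,92)–(183,43) and the dark one's (110,140)–(247,97). I'll fit the poses and check them with an overlay.

```bash
cat > h.py <<'E'
import numpy as np,cv2
from plant import r
C={"scene":None,"top":None}
def cam(n):
    c=r.camera(n);return c
def proj(c,P):
    T=np.array(c["T"]);p=(np.atleast_2d(P)-T[:3,3])@T[:3,:3];f=192/np.tan(np.radians(c["fov_y"])/2)
    return p[:,:2]/p[:,2:]*f+[c["cx"],c["cy"]]
def place(p,L):  # p=x,y,yaw
    L=np.atleast_2d(L).astype(float);co,s=np.cos(p[2]),np.sin(p[2])
    return np.c_[p[0]+co*L[:,0]-s*L[:,1],p[1]+s*L[:,0]+co*L[:,1],L[:,2]]
OFF={"top":(195,160,4.2),"scene":(180,165,3.7)}
def raw(n,pts):
    x,y,k=OFF[n];return (np.array(pts,float)+.5)/k-.5+[x,y]
def crop(n,uv):
    x,y,k=OFF[n];return (np.array(uv)-[x,y]+.5)*k-.5
E
cat > fit.py <<'E'
from h import *
from scipy.optimize import least_squares
ct,cs=cam("top"),cam("scene")
jt=raw("top",[(443,100),(712,87),(724,236),(450,249),(509,92),(521,238)])
js=raw("scene",[(683,296),(660,285)])
# jig x points to +y world (left in top): yaw~+90deg; jig y=+63 -> -x world (bottom)
def jm(v):
    p=v[:3];b=v[3]
    A=proj(ct,place(p,[(b,-63,15),(b-232,-63,15),(b-232,63,15),(b,63,15)]))
    F=proj(ct,place(p,[(122,-v[4],88),(122,v[4],88)]))
    return np.r_[(A-jt[:4]).ravel(),(F-jt[4:]).ravel()]
sj=least_squares(jm,[570,-60,1.57,140,60],loss="soft_l1");print("jig",sj.x.round(3),sj.fun.round(2))
# rack: x axis -> image right (-y): yaw~-90deg+; pale at -45, dark at +45
rs=raw("scene",[(50,92),(183,43),(110,140),(247,97)])
rt=raw("top",[(72,66),(242,103),(208,262),(32,222)])
def rm(v):
    p=v[:3]
    S=proj(cs,place(p,[(-41,-59,140),(-41,59,140),(49,-59,140),(49,59,140)]))
    T=proj(ct,place(p,[(-70,v[3],90),(70,v[3],90),(70,-v[3],90),(-70,-v[3],90)]))
    return np.r_[(S-rs).ravel(),(T-rt).ravel()]
sr=least_squares(rm,[580,200,-1.8,70],loss="soft_l1");print("rack",sr.x.round(3),sr.fun.round(2))
np.save("poses.npy",[sj.x[:3],sr.x[:3]])
j,k=sj.x[:3],sr.x[:3];b=sj.x[3]
def box(x0,x1,y0,y1,z):return [(x0,y0,z),(x1,y0,z),(x1,y1,z),(x0,y1,z)]
polys=[(j,box(b-232,b,-63,63,15),(255,0,0)),(j,box(122,122,-62,62,88),(0,0,255)),(j,box(-29,-14,-13,13,178),(0,255,255)),(j,box(122-13,122-13,-62,62,27),(255,0,255)),(j,box(72,78,-18,18,50+18),(0,255,0)),(j,box(13+4,26,-12,12,176),(0,255,0)),
(k,box(-49,-41,-59,59,140),(0,0,255)),(k,box(41,49,-59,59,140),(0,255,0)),(k,box(-70,70,-76,76,0),(255,0,0)),(k,box(-70,70,-76,76,90),(255,0,255))]
out=[]
for n,c,hh in(("top",ct,75),("scene",cs,160)):
    x,y,f=OFF[n];w=190 if n=="top" else 215
    im=cv2.resize(c["pixels"][y:y+hh,x:x+w,::-1],None,fx=f,fy=f,interpolation=cv2.INTER_CUBIC)
    for p,L,col in polys:cv2.polylines(im,[(crop(n,proj(c,place(p,L)))*16).astype(np.int32)],True,col,1,cv2.LINE_AA,4)
    cv2.imwrite(f"pics/o_{n}.png",im);out.append(im)
a,b_=out;s=600/(a.shape[0]+b_.shape[0])
cv2.imwrite("pics/ov.png",b_)
E
python3 fit.py
```

```text
jig [ 532.431 -180.198    1.595  167.283   59.637] [-0.01  0.36 -0.28  0.44 -0.21 -0.27  0.56 -0.23  0.22 -0.12 -0.23 -0.09]
rack [536.094 250.806  -1.826  65.61 ] [ 0.76  0.25  0.73  1.27  0.76  1.17  0.72 -0.66 -0.54  0.18 -1.21  0.73
 -2.07  0.4  -0.44  0.38]
```

View pics/o_scene.png

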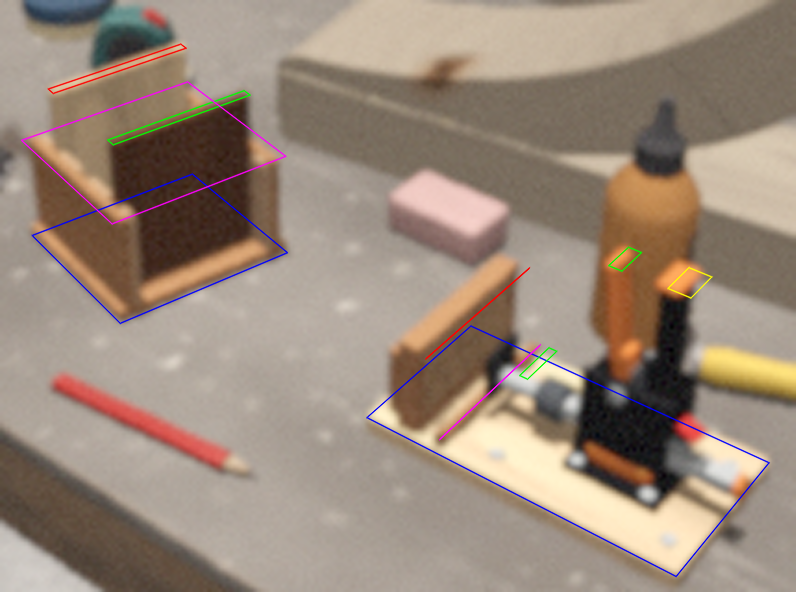

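View pics/o_top.png

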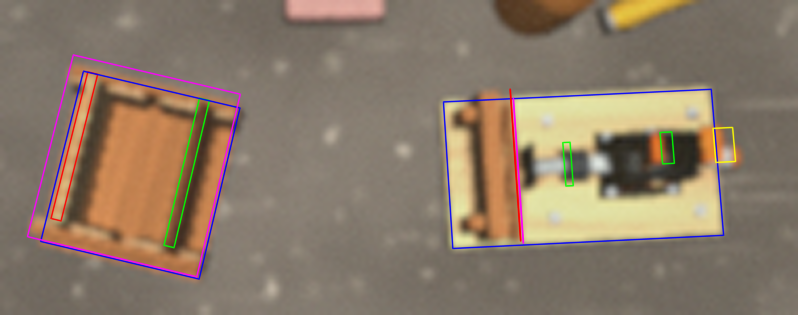

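The rack and panel overlay fits to within about 1 px. The jig is off by about 9 mm along its x, because I took the rib at crop (509–521) in the top view for the fence's front edge. I'll refit using the fence front edge, about (501,92)–(512,238) in top and (402,357)–(517,265) in scene, plus the grip cap, and estimate the pad position from the fit.

```bash
cat > fit2.py <<'E'
from h import *
from scipy.optimize import least_squares
ct,cs=cam("top"),cam("scene")
bt=raw("top",[(443,100),(712,87),(724,236),(450,249)]);ft=raw("top",[(501,92),(512,238)]);gt=raw("top",[(711,145)])
bs=raw("scene",[(367,413),(679,578),(769,460)]);fs=raw("scene",[(517,265),(402,357)]);gs=raw("scene",[(679,279)])
def jm(v):
    p=v[:3];b=v[3];B=[(b,-63,15),(b-232,-63,15),(b-232,63,15),(b,63,15)];F=[(122,-v[4],88),(122,v[4],88)];G=[(-21.5,0,178)]
    P=lambda c,L:proj(c,place(p,L))
    return np.r_[(P(ct,B)-bt).ravel(),(P(ct,F)-ft).ravel(),(P(ct,G)-gt).ravel(),(P(cs,[B[3],B[2],B[1]])-bs).ravel(),(P(cs,F)-fs).ravel(),(P(cs,G)-gs).ravel()]
s=least_squares(jm,[532,-172,1.595,157,59],loss="soft_l1");print("jig",s.x.round(3),s.fun.round(1))
p=s.x[:3];o,k=np.load("poses.npy");np.save("poses.npy",[p,k])
for b in(0,6,12,18,24):print(b,crop("top",proj(ct,place(p,[(78+b,-18,68),(78+b,18,68)]))).round().tolist(),crop("scene",proj(cs,place(p,[(78+b,-18,68),(78+b,18,68),(78+b,18,32)]))).round().tolist())
for n,L in(("slot",(118,0,15)),("squeeze",(-12.5,0,158))):print(n,place(p,[L]).round(1))
print("panel",place(k,[(-45,0,10)]).round(1))
E
python3 fit2.py
```

```text
jig [ 532.196 -172.192    1.6    158.868   61.428] [ 0.   0.5 -0.2  0.4 -0.  -0.4  0.8 -0.  -0.3 -0.4 -0.3  0.7  0.5 -0.
 -0.1  1.4 -0.6 -0.5 -0.   0.6  0.3 -0.3  3.6 -0.9 -0.5 -0.5]
0 [[553.0, 143.0], [556.0, 186.0]] [[538.0, 343.0], [509.0, 370.0], [506.0, 413.0]]
6 [[545.0, 143.0], [549.0, 187.0]] [[530.0, 339.0], [501.0, 367.0], [498.0, 409.0]]
12 [[538.0, 144.0], [541.0, 187.0]] [[522.0, 336.0], [493.0, 363.0], [490.0, 405.0]]
18 [[531.0, 144.0], [534.0, 188.0]] [[515.0, 332.0], [485.0, 360.0], [483.0, 402.0]]
24 [[524.0, 145.0], [527.0, 188.0]] [[507.0, 329.0], [478.0, 356.0], [475.0, 398.0]]
slot [[528.8 -54.2  15. ]]
squeeze [[ 532.6 -184.7  158. ]]
panel [[547.5 294.3  10. ]]
```

Pad estimate: the bar starts at about 12–20 mm. I'll add a planner that prints the turn and slide to a target in tool axes.

```bash
cat >> h.py <<'E'
def plan(tgt,yaw):
    from scipy.spatial.transform import Rotation as R
    s=r.get_state();w,x,y,z=s["tool_rot"];M=R.from_quat([x,y,z,w])
    yaw+=np.pi*round((np.arctan2(M.as_matrix()[1,1],M.as_matrix()[0,1])-yaw)/np.pi)
    c,n=np.cos(yaw),np.sin(yaw);G=R.from_matrix(np.array([[-n,c,0],[c,n,0],[0,0,-1]]))
    d=(M.inv()*G).as_rotvec()
    print("turn",d.round(4),"then slide(mm)",G.inv().apply(np.array(tgt)-s["position"]).round(1))
E
python3 - <<'E'
from h import *
j,k=np.load("poses.npy");p=place(k,[(-45,0,215)])[0];plan(p,k[2])
E
```

```text
turn [-7.000e-04 -1.000e-04 -1.893e-01] then slide(mm) [-342.5 -165.9    3.3]
```

```bash
python3 -m handwheel '{"dr":[[0,0,-0.0947],[0,0,-0.0946],[0,0,0],[0,0,0],[0,0,0],[0,0,0],[0,0,0],[0,0,0],[0,0,0],[0,0,0],[0,0,0],[0,0,0],[0,0,0]],"slide":[[0,0,0],[0,0,0],[-0.0343,-0.0166,0],[-0.0343,-0.0166,0],[-0.0343,-0.0166,0],[-0.0343,-0.0166,0],[-0.0343,-0.0166,0],[-0.0343,-0.0166,0],[-0.0343,-0.0166,0],[-0.0343,-0.0166,0],[-0.0343,-0.0166,0],[-0.0343,-0.0166,0],[0,0,0]],"fingers":[0.5,0.5,0.5,0.5,0.5,0.5,0.5,0.5,0.5,0.5,0.5,0.5,0.5]}' 30
python3 - <<'E'
from h import *
j,k=np.load("poses.npy");p=place(k,[(-45,0,105)])[0];plan(p,k[2])
c=cam("scene");a=c["pixels"][150:260,150:300,::-1];cv2.imwrite("pics/g1.png",cv2.resize(a,None,fx=5,fy=5,interpolation=cv2.INTER_CUBIC))
E
```

```text
clock: 1.92
position: [549.7, 292.3, 218.3]
tool_rot: [0.0, 0.129, 0.992, -0.0]
force: [0.0, 1.2, -0.5]
grip_width: 46.6
grip_force: 0.0
turn [-0.0006  0.0002 -0.0032] then slide(mm) [  2.7   1.5 113.3]
```

View pics/g1.png

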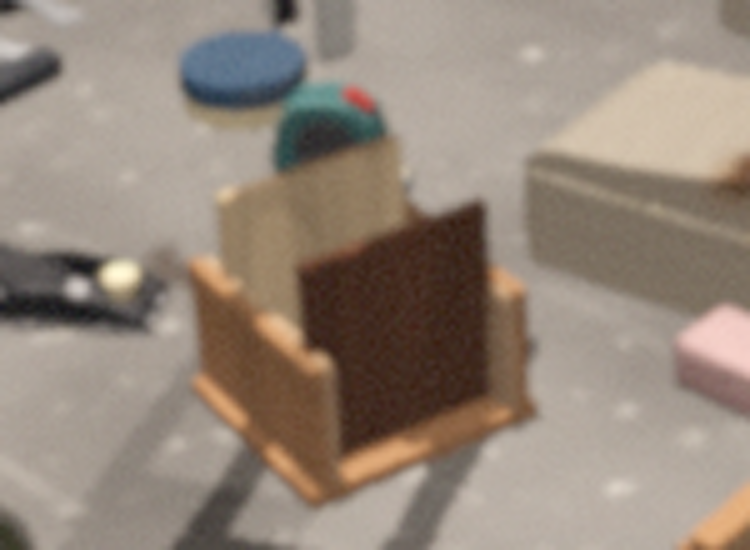

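The crop shows the finger tips at about (335,55) and (285,20), above the pale panel's top edge, which runs (220,190)–(400,140). I'll check that against the projection and the panel edge.

```bash
python3 - <<'E'
from h import *
j,k=np.load("poses.npy");c=cam("scene");s=r.get_state();p=s["position"]
f=lambda P:((proj(c,P)-[150,150]+.5)*5-.5).round()
u=np.array([np.cos(k[2]),np.sin(k[2]),0])
print(f([p,p+u*24,p-u*24]), f(place(k,[(-41,-59,140),(-41,59,140),(-49,-59,140),(-49,59,140)])))
E
```

```text
[[301.  43.]
 [323.  59.]
 [280.  28.]] [[222. 201.]
 [401. 140.]
 [215. 195.]
 [394. 134.]]
```

```bash
python3 -m handwheel '{"dr":[[0,0,-0.003],[0,0,0],[0,0,0],[0,0,0],[0,0,0],[0,0,0],[0,0,0],[0,0,0],[0,0,0],[0,0,0]],"slide":[[0.0027,0.0015,0.02],[0,0,0.03],[0,0,0.03],[0,0,0.02],[0,0,0.013],[0,0,0],[0,0,0],[0,0,0],[0,0,0],[0,0,0]],"fingers":[0.5,0.5,0.5,0.5,0.5,0.5,0,0,0,0]}' 30
```

```text
clock: 3.28
position: [546.1, 296.5, 106.0]
tool_rot: [0.0, 0.126, 0.992, 0.0]
force: [0.1, 0.6, -0.9]
grip_width: 11.3
grip_force: 0.0
```

```bash
python3 -m handwheel '{"dr":[[0,0,0],[0,0,0],[0,0,0]],"slide":[[0,0,0],[0,0,0],[0,0,0]],"fingers":[0,0,0]}' 30
```

```text
clock: 3.65
position: [545.8, 295.5, 105.9]
tool_rot: [-0.0, 0.126, 0.992, -0.001]
force: [-2.2, -5.5, 4.7]
grip_width: 7.6
grip_force: 30.0
```

```bash
python3 -m handwheel '{"dr":[[0,0,0],[0,0,0],[0,0,0],[0,0,0],[0,0,0],[0,0,0]],"slide":[[0,0,-0.01],[0,0,-0.025],[0,0,-0.03],[0,0,-0.03],[0,0,-0.02],[0,0,0]],"fingers":[0,0,0,0,0,0]}' 40
python3 - <<'E'
from h import *
j,k=np.load("poses.npy");p=place(j,[(115.5,0,219)])[0];plan(p,j[2])
E
```

```text
clock: 4.4
position: [546.9, 297.2, 222.9]
tool_rot: [0.002, 0.126, 0.992, 0.001]
force: [-0.3, -0.5, -1.1]
grip_width: 7.9
grip_force: 40.0
turn [ 0.0023  0.0034 -0.2812] then slide(mm) [  28.3 -353.3    3.9]
```

```bash
python3 -m handwheel '{"dr":[[0,0,-0.094],[0,0,-0.094],[0,0,-0.093],[0,0,0],[0,0,0],[0,0,0],[0,0,0],[0,0,0],[0,0,0],[0,0,0],[0,0,0],[0,0,0],[0,0,0],[0,0,0],[0,0,0]],"slide":[[0,0,0],[0,0,0],[0,0,0],[0.0014,-0.017,0],[0.0028,-0.035,0],[0.0028,-0.035,0],[0.0028,-0.035,0],[0.0028,-0.035,0],[0.0028,-0.035,0],[0.0028,-0.035,0],[0.0028,-0.035,0],[0.0028,-0.035,0],[0.0028,-0.035,0],[0.0017,-0.021,0],[0,0,0]],"fingers":[0,0,0,0,0,0,0,0,0,0,0,0,0,0,0]}'
python3 - <<'E'
from h import *
j,k=np.load("poses.npy");p=place(j,[(115.5,0,160)])[0];plan(p,j[2])
E
```

```text
clock: 6.28
position: [526.8, -59.2, 220.1]
tool_rot: [-0.0, -0.012, 1.0, -0.0]
force: [1.2, 0.8, 0.1]
grip_width: 0.8
grip_force: 0.0
turn [-0.0002 -0.0006 -0.0053] then slide(mm) [-2.1  2.4 60.1]
```

The grip is empty, so the panel slipped out. I'll look for where it went.

```bash
python3 - <<'E'
from h import *
c=cam("scene");cv2.imwrite("pics/d1.png",cv2.resize(c["pixels"][110:350,100:420,::-1],None,fx=2.5,fy=2.5,interpolation=cv2.INTER_CUBIC))
E
```

```text
(no output)
```

View pics/d1.png

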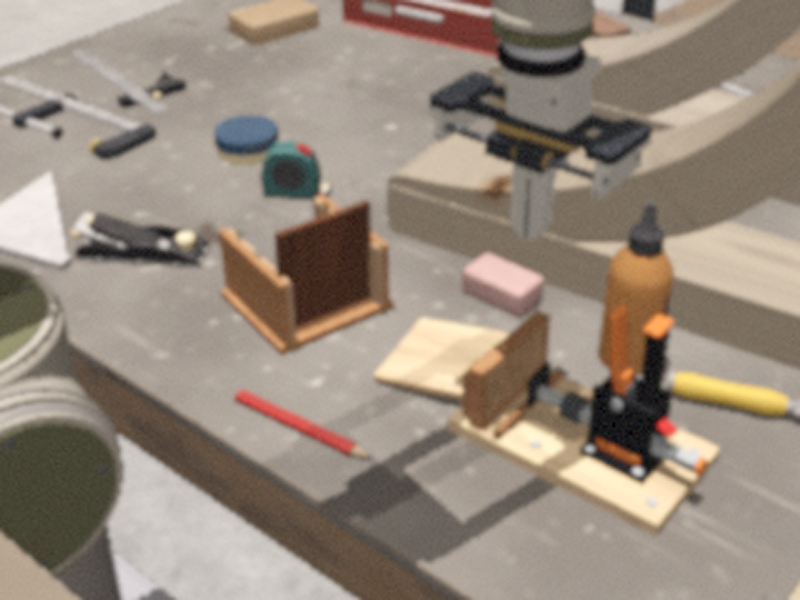

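The panel lies flat or slightly tilted between the rack and the back of the fence, at about (445,355) in the crop. It must have caught the dark panel on the way, because I carried it too low. I'll take a top view to see how it rests.

```bash
python3 - <<'E'
from h import *
o=[]
c=cam("top");o.append(cv2.resize(c["pixels"][155:235,195:385,::-1],(798,336),interpolation=cv2.INTER_CUBIC))
c=cam("scene");o.append(cv2.resize(c["pixels"][225:285,240:425,::-1],(798,258),interpolation=cv2.INTER_CUBIC))
cv2.imwrite("pics/d2.png",np.vstack(o))
E
```

```text
(no output)
```

View pics/d2.png

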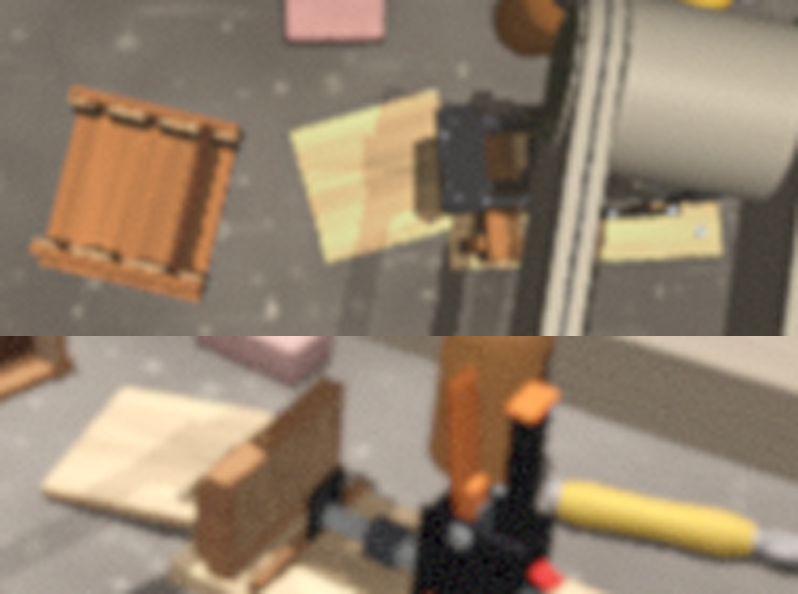

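The panel now lies on the bench, with d2 top corners (291,132), (437,90) and (326,263). Its fence-side end may rest on the jig board. In the scene half its left corners are (122,387) and (42,490). I'll fit its full pose to see whether it is tilted.

```bash
cat > fit3.py <<'E'
from h import *
from scipy.optimize import least_squares
from scipy.spatial.transform import Rotation as R
ct,cs=cam("top"),cam("scene");j,k=np.load("poses.npy")
A=lambda pts,x,y,s:(np.array(pts,float)+.5)/s-.5+[x,y]
t=A([(291,132),(437,90),(326,263)],195,155,4.2)
s=A([(122,51),(42,152)],240,225,4.3135); e=A([(270,72),(190,180)],240,225,4.3135)
# local: a along 130 (to -y world), b along 118 ; top face corners
L={"UL":(-65,59,4),"UR":(65,59,4),"DL":(-65,-59,4),"DR":(65,-59,4)}
def pts(v):
    Q=R.from_euler("ZYX",v[3:6]);return {n:Q.apply(p)+v[:3] for n,p in L.items()}
def line(p,a,b):
    d=(b-a)/np.linalg.norm(b-a);w=p-a;return d[0]*w[1]-d[1]*w[0]
def m(v):
    P=pts(v);g=lambda c,n:proj(c,P[n])[0]
    return np.r_[g(ct,"UL")-t[0],g(ct,"UR")-t[1],g(ct,"DL")-t[2],g(cs,"UL")-s[0],g(cs,"DL")-s[1],line(e[0],g(cs,"UL"),g(cs,"UR")),line(e[1],g(cs,"DL"),g(cs,"DR"))]
for z0,rest in((4,True),(10,False)):
    f=(lambda v:m(np.r_[v[:2],4,v[2],0,0])) if rest else m
    x=least_squares(f,[560,120,-1.3] if rest else [560,120,8,-1.3,0,0],loss="soft_l1")
    v=np.r_[x.x[:2],4,x.x[2],0,0] if rest else x.x
    print(v.round(3),"res",m(v).round(1));[print(n,q.round(0)) for n,q in pts(v).items()]
print("board end",place(j,[(158.9,63,15),(158.9,-63,15)]).round(0),"rack side",place(k,[(70,-76,0),(70,76,0)]).round(0),"q",r.get_state()["q"].round(2))
T=np.array(ct["T"]);
for u in((252,265),(300,265)):
    f=192/np.tan(np.radians(ct["fov_y"])/2);d=T[:3,:3]@[(u[0]-ct["cx"])/f,(u[1]-ct["cy"])/f,1];print("bench edge",(T[:3,3]-d*T[2,3]/d[2]).round(0))
E
python3 fit3.py
```

```text
[549.164  43.68    4.     -1.316   0.      0.   ] res [-0.6 -0.8 -1.1 -0.5  0.2 -0.7  0.2 -0.1  0.2  0.5 -4.2 -4. ]
UL [590. 121.   8.]
UR [623.  -4.   8.]
DL [476.  92.   8.]
DR [508. -34.   8.]
[ 5.45643e+02  4.25120e+01  1.63240e+01 -1.33000e+00 -1.48000e-01
 -6.00000e-03] res [-0.  -0.2 -0.  -0.2  0.4  0.1  0.1 -0.1 -0.5  0.2 -0.1  0.1]
UL [587. 120.  10.]
UR [618.  -5.  30.]
DL [473.  91.  11.]
DR [504. -33.  30.]
board end [[465. -15.  15.]
 [591. -12.  15.]] rack side [[445. 202.   0.]
 [592. 164.   0.]] q [-0.2  -0.06  1.68  0.    1.52 -1.8 ]
bench edge [306. 169.   0.]
bench edge [302.  -2.   0.]
```

The fit shows the panel tilted 8.5°. Its rack-side edge lies on the bench at y≈105 and its other end rests on the jig board. The bottom edge trailed when it fell, so the panel's top is most likely on the -y side.

Plan: press the open fingertips on the panel and drag it clear to centre (545,80). Then turn it about 180° and tip it upright against the back of the fence.

```bash
python3 -m handwheel '{"dr":[[0,0,0.169],[0,0,0.169],[0,0,0.169],[0,0,0.169],[0,0,0.169],[0,0,0.169],[0,0,0.169],[0,0,0.172]],"slide":[[0,0,0],[0,0,0],[0,0,0],[0,0,0],[0,0,0],[0,0,0],[0,0,0],[0,0,0]],"fingers":[1,1,1,1,1,1,1,1]}' 30
python3 - <<'E'
from h import *
plan([545.6,42.5,40],0.24)
E
```

```text
clock: 7.52
position: [527.7, -56.3, 220.6]
tool_rot: [-0.0, 0.618, 0.787, 0.0]
force: [-1.1, 0.1, 0.4]
grip_width: 75.9
grip_force: 0.0
turn [ 0.     -0.0001 -0.0003] then slide(mm) [ 91.7  40.9 180.6]
```

```bash
python3 -m handwheel '{"dr":[[0,0,0],[0,0,0],[0,0,0],[0,0,0],[0,0,0],[0,0,0],[0,0,0],[0,0,0],[0,0,0],[0,0,0],[0,0,0],[0,0,0]],"slide":[[0.03,0.0137,0],[0.03,0.0136,0],[0.0317,0.0136,0],[0,0,0.04],[0,0,0.04],[0,0,0.04],[0,0,0.04],[0,0,0.02],[0,0,0.014],[0,0,0.002],[0,0,0.002],[0,0,0]],"fingers":[1,1,1,1,1,1,1,1,1,1,1,1]}' 30
python3 -m handwheel '{"dr":[[0,0,0],[0,0,0]],"slide":[[0,0,0.002],[0,0,0.001]],"fingers":[1,1]}'
```

```text
clock: 9.02
position: [545.9, 41.7, 23.6]
tool_rot: [0.001, 0.616, 0.788, 0.0]
force: [-0.2, 0.2, -0.2]
grip_width: 92.9
grip_force: 0.0
clock: 9.28
position: [545.3, 41.6, 19.9]
tool_rot: [0.0, 0.616, 0.788, 0.0]
force: [-0.2, 0.9, 0.0]
grip_width: 93.0
grip_force: 0.0
```

```bash
python3 -m handwheel '{"dr":[[0,0,0],[0,0,0],[0,0,0]],"slide":[[0,0,0.001],[0,0,0.001],[0,0,0]],"fingers":[1,1,1]}'
python3 -m handwheel '{"dr":[[0,0,0],[0,0,0]],"slide":[[0,0,0.0015],[0,0,0]],"fingers":[1,1]}'
python3 -m handwheel '{"dr":[[0,0,0],[0,0,0]],"slide":[[0,0,0.0015],[0,0,0]],"fingers":[1,1]}'
```

```text
clock: 9.65
position: [545.2, 41.6, 18.1]
tool_rot: [0.0, 0.616, 0.788, -0.0]
force: [-3.3, 0.1, 5.4]
grip_width: 93.2
grip_force: 2.7
clock: 9.9
position: [545.3, 41.6, 17.7]
tool_rot: [-0.0, 0.616, 0.788, -0.0]
force: [-7.4, 0.3, 17.3]
grip_width: 93.7
grip_force: 8.2
clock: 10.15
position: [545.3, 41.6, 17.4]
tool_rot: [-0.0, 0.616, 0.788, -0.0]
force: [-12.7, -0.7, 27.9]
grip_width: 93.4
grip_force: 14.3
```

```bash
python3 -m handwheel '{"dr":[[0,0,0],[0,0,0],[0,0,0],[0,0,0]],"slide":[[0.0049,0.0012,0.0002],[0.0049,0.0012,0.0002],[0.0049,0.0012,0.0002],[0,0,0]],"fingers":[1,1,1,1]}'
cat >> h.py <<'E'
def pale(c,x0=440,x1=660,y0=-45,y1=170):
    hsv=cv2.cvtColor(c["pixels"],cv2.COLOR_RGB2HSV);return hsv
E
python3 - <<'E'
from h import *
c=cam("scene");p=np.array(c["pixels"]).astype(int)
# panel left corners: pale mask in region left of fence
m=((p[...,0]>150)&(p[...,0]-p[...,2]>25)&(p[...,0]-p[...,1]<45)).astype(np.uint8)
m[:,:240]=0;m[:,305:]=0;m[:225]=0;m[285:]=0
n,l,s,_=cv2.connectedComponentsWithStats(m);i=1+s[1:,4].argmax();print(s[i])
v,u=np.where(l==i);print("leftmost",u.min(),v[u==u.min()].mean(),"top",v.min(),u[v==v.min()].mean())
E
```

```text
clock: 10.65
position: [547.5, 56.0, 16.7]
tool_rot: [0.002, 0.615, 0.788, 0.001]
force: [-0.9, -2.8, 15.4]
grip_width: 92.9
grip_force: 7.1
[246 241  20  21 235]
leftmost 246 257.5 top 241 261.5
```

```bash
python3 -m handwheel '{"dr":[[0,0,0],[0,0,0],[0,0,0],[0,0,0],[0,0,0],[0,0,0]],"slide":[[0.0049,0.0012,0.0008],[0.0049,0.0012,0.0008],[0.0049,0.0012,0.0008],[0.0049,0.0012,0.001],[0.0049,0.0012,0.001],[0,0,0]],"fingers":[1,1,1,1,1,1]}'
cat > pal.py <<'E'
from h import *
c=cam("scene");p=np.array(c["pixels"]).astype(int)
m=((p[...,0]>150)&(p[...,0]-p[...,2]>25)&(p[...,0]-p[...,1]<45)).astype(np.uint8)
m[:,:220]=0;m[:,305:]=0;m[:215]=0;m[285:]=0
v,u=np.where(m);print("leftmost",u.min(),v[u==u.min()].mean(),"top",v.min(),u[v==v.min()].mean(),len(u))
cv2.imwrite("pics/x.png",c["pixels"][...,::-1])
E
python3 pal.py
```

```text
clock: 11.45
position: [544.5, 82.5, 9.2]
tool_rot: [-0.0, 0.615, 0.788, -0.0]
force: [-0.5, -0.2, 0.5]
grip_width: 93.4
grip_force: 0.0
leftmost 223 240.0 top 215 296.0 774
```

```bash
python3 -m handwheel '{"dr":[[0,0,0],[0,0,0],[0,0,0],[0,0,0]],"slide":[[0,0,-0.03],[0,0,-0.045],[0,0,-0.045],[0,0,-0.03]],"fingers":[1,1,1,1]}'
cat > flat.py <<'E'
from h import *
X0,X1,Y0,Y1=420,680,-40,200
for nm in("scene","top"):
    c=cam(nm);w=np.float32([(X0,Y0),(X1,Y0),(X1,Y1),(X0,Y1)])
    H=cv2.getPerspectiveTransform(proj(c,[(a,b,8) for a,b in w]).astype(np.float32),np.float32([(0,0),(X1-X0,0),(X1-X0,Y1-Y0),(0,Y1-Y0)]))
    im=cv2.warpPerspective(c["pixels"],H,(X1-X0,Y1-Y0)).astype(int)   # col=x-X0,row=y-Y0
    R,G,B=im[...,0],im[...,1],im[...,2]
    m=((R-B>22)&(R-G<.30*(R-B)+8)&(R>90)).astype(np.uint8);m=cv2.morphologyEx(m,cv2.MORPH_OPEN,np.ones((7,7)))
    n,l,s,_=cv2.connectedComponentsWithStats(m)
    for i in 1+np.argsort(-s[1:,4])[:3]:
        ct,_=cv2.findContours((l==i).astype(np.uint8),0,1);rr=cv2.minAreaRect(ct[0]);b=cv2.boxPoints(rr)+[X0,Y0]
        print(nm,"area",s[i,4],"c",np.round(np.add(rr[0],[X0,Y0])),"size",np.round(rr[1]),"ang",round(rr[2],1),b.round().tolist())
    for q in m[::12,::8]:print("".join(".#"[t] for t in q))
E
python3 flat.py
```

```text
clock: 12.0
position: [545.8, 81.9, 162.3]
tool_rot: [0.001, 0.616, 0.788, 0.001]
force: [0.6, -0.1, 0.0]
grip_width: 92.7
grip_force: 0.0
scene area 9796 c [552.  71.] size [124. 129.] ang 6.6 [[483.0, 128.0], [498.0, -0.0], [621.0, 14.0], [607.0, 142.0]]
scene area 664 c [480. -22.] size [36. 25.] ang 90.0 [[467.0, -40.0], [492.0, -40.0], [492.0, -4.0], [467.0, -4.0]]
scene area 204 c [617.  42.] size [21. 10.] ang 90.0 [[612.0, 32.0], [622.0, 32.0], [622.0, 53.0], [612.0, 53.0]]
.....###.........................
......###........................
......###........................
........##.......................
..........###....................
...........####..................
............####....#...##.......
...........##.#.####..####.......
..........#..#.#########.........
..........##.######.##.##........
............#############........
.........#########.#####.........
.........#..##..########.........
.........######.#.#.####.........
.............###########.........
.....................###.........
.................................
.................................
.
[... 397 characters left out ...]
.0], [429.0, 146.0]]
......##...........##############
......##.#######.#.##############
......############.##############
...........######..##############
..............##...##############
..................###############
...................##############
..................###############
..................###############
..................###############
#.................###############
##########################.######
########.##...###.###############
....###########################..
.......................###.######
..#..............................
.................................
.................................
.................................
.................................
```

The panel now lies flat with its centre at about (551,71), a direction yaw -1.455, clear of the board. Next I'll turn the hand, press, and rotate the panel about 175°.

```bash
python3 -m handwheel '{"dr":[[0,0,0.164],[0,0,0.164],[0,0,0.164],[0,0,0.164],[0,0,0.164],[0,0,0.164],[0,0,0.164],[0,0,0.164],[0,0,0.164],[0,0,0.164],[0,0,0]],"slide":[[0,0,0.014],[0,0,0.014],[0,0,0.014],[0,0,0.014],[0,0,0.014],[0,0,0.014],[0,0,0.014],[0,0,0.014],[0,0,0.014],[0,0,0.014],[0,0,0]],"fingers":[0.75,0.75,0.75,0.75,0.75,0.75,0.75,0.75,0.75,0.75,0.75]}'
python3 - <<'E'
from h import *
plan([551,71.5,12],-1.4)
E
```

```text
clock: 13.48
position: [542.7, 81.8, 17.1]
tool_rot: [-0.0, 0.996, 0.088, -0.002]
force: [0.2, -0.9, 0.8]
grip_width: 69.8
grip_force: 0.0
turn [-0.0005  0.0045  0.0052] then slide(mm) [ 6.4 11.6  5.1]
```

```bash
python3 -m handwheel '{"dr":[[0,0,0],[0,0,0],[0,0,0],[0,0,0]],"slide":[[0.0064,0.0116,0.005],[0,0,0.004],[0,0,0.001],[0,0,0]],"fingers":[0.75,0.75,0.75,0.75]}'
python3 -m handwheel '{"dr":[[0,0,0],[0,0,0]],"slide":[[0,0,0.001],[0,0,0]],"fingers":[0.75,0.75]}'
```

```text
clock: 13.98
position: [553.2, 71.7, 9.7]
tool_rot: [-0.0, 0.996, 0.088, -0.0]
force: [-0.1, 0.3, 0.2]
grip_width: 70.1
grip_force: 0.0
clock: 14.22
position: [553.2, 71.8, 8.7]
tool_rot: [-0.0, 0.996, 0.088, 0.0]
force: [-0.5, -0.5, -0.3]
grip_width: 69.6
grip_force: 0.0
```

```bash
python3 -m handwheel '{"dr":[[0,0,0],[0,0,0],[0,0,0]],"slide":[[0,0,0.0015],[0,0,0.0015],[0,0,0]],"fingers":[0.75,0.75,0.75]}'
```

```text
clock: 14.6
position: [553.5, 71.9, 8.2]
tool_rot: [0.0, 0.996, 0.088, -0.0]
force: [-12.7, -1.3, 24.2]
grip_width: 69.8
grip_force: 12.3
```

```bash
python3 -m handwheel '{"dr":[[0,0,0],[0,0,0],[0,0,-0.1],[0,0,-0.18],[0,0,-0.18],[0,0,-0.18],[0,0,-0.18],[0,0,-0.18],[0,0,-0.18],[0,0,0]],"slide":[[0.0006,-0.004,0],[0.0006,-0.004,0],[0,0,0],[0,0,0],[0,0,0],[0,0,0],[0,0,0],[0,0,0],[0,0,0],[0,0,0]],"fingers":[0.75,0.75,0.75,0.75,0.75,0.75,0.75,0.75,0.75,0.75]}'
```

```text
clock: 15.85
position: [555.8, 80.8, 8.4]
tool_rot: [0.001, 0.778, 0.628, 0.003]
force: [0.8, 3.1, 12.1]
grip_width: 69.9
grip_force: 6.3
```

```bash
python3 -m handwheel '{"dr":[[0,0,-0.18],[0,0,-0.18],[0,0,-0.18],[0,0,-0.18],[0,0,-0.18],[0,0,-0.18],[0,0,-0.18],[0,0,-0.18],[0,0,-0.18],[0,0,-0.18],[0,0,-0.07],[0,0,0],[0,0,0],[0,0,0],[0,0,0]],"slide":[[0,0,0.0007],[0,0,0],[0,0,0],[0,0,0],[0,0,0],[0,0,0],[0,0,0],[0,0,0],[0,0,0],[0,0,0],[0,0,0],[0,0,0],[0,0,-0.04],[0,0,-0.05],[0,0,-0.05]],"fingers":[0.75,0.75,0.75,0.75,0.75,0.75,0.75,0.75,0.75,0.75,0.75,0.75,0,0,0]}'
python3 flat.py | grep -v '[.]\{4\}' | grep scene; python3 flat.py|head -25|tail -21
```

```text
clock: 17.73
position: [552.7, 79.9, 146.3]
tool_rot: [-0.0, -0.042, 0.999, 0.0]
force: [0.7, -0.4, 0.1]
grip_width: 44.2
grip_force: 0.0
scene area 12193 c [551.  72.] size [137. 133.] ang 8.4 [[473.0, 128.0], [493.0, -3.0], [628.0, 17.0], [609.0, 148.0]]
scene area 734 c [474. -22.] size [35. 31.] ang 90.0 [[458.0, -40.0], [489.0, -40.0], [489.0, -5.0], [458.0, -5.0]]
scene area 71 c [557.  34.] size [7. 8.] ang 90.0 [[553.0, 31.0], [561.0, 31.0], [561.0, 38.0], [553.0, 38.0]]
.....####........................
.......##........................
........#........................
.........####....................
..........#####..................
.........#########.#.....#.......
..........#######.###..#.#.......
...........####.#.####..#........
..........###########.#.#........
.........#######.########........
..........#####.#########........
.........###.##.##..###..........
.........########..###.#.........
.........#########.....#.........
.....................###.........
.................................
.................................
.................................
.................................
top area 27072 c [550.  49.] size [178. 259.] ang 90.0 [[420.0, -40.0], [679.0, -40.0], [679.0, 138.0], [420.0, 138.0]]
top area 2042 c [508. -24.] size [94. 28.] ang 4.1 [[460.0, -13.0], [462.0, -41.0], [556.0, -34.0], [554.0, -6.0]]
```

The rotation seems not to have taken: panel centre (551,72), angle about 7°, as before. That suits another plan:
1. Push the fence-side edge (the top) towards the rack, whose floor edge acts as a stop.
2. Tip the panel up on its bottom edge until it stands against the rack.

I'll stage the hand and measure more carefully.

```bash
python3 -m handwheel '{"dr":[[0,0,0.169],[0,0,0.169],[0,0,0.169],[0,0,0.169],[0,0,0.169],[0,0,0.169],[0,0,0.169],[0,0,0.169],[0,0,0.168]],"slide":[[0,-0.01,0],[0.001,-0.01,0],[0.003,-0.009,0],[0,0,0],[0,0,0],[0,0,0],[-0.02,0,0],[-0.02,0,0],[-0.01,0,0]],"fingers":[0,0,0,0,0,0,0,0,0]}'
cat > flat2.py <<'E'
from h import *
from scipy.optimize import minimize
X0,X1,Y0,Y1=430,680,-12,200
def run(nm="scene",z=8):
    c=cam(nm);w=[(X0,Y0),(X1,Y0),(X1,Y1),(X0,Y1)]
    H=cv2.getPerspectiveTransform(proj(c,[(a,b,z) for a,b in w]).astype(np.float32),np.float32([(0,0),(X1-X0,0),(X1-X0,Y1-Y0),(0,Y1-Y0)]))
    im=cv2.GaussianBlur(cv2.warpPerspective(c["pixels"],H,(X1-X0,Y1-Y0)),(0,0),3).astype(float)
    ch=(im[...,0]-im[...,2])/(im[...,0]+20)
    sc=np.clip((ch-.17)/.1,-1,1)
    def cost(v):
        b=cv2.boxPoints(((v[0]-X0,v[1]-Y0),(118,130),np.degrees(v[2])))
        m=np.zeros(sc.shape,np.uint8);cv2.fillPoly(m,[np.round(b*16).astype(np.int32)],1,shift=4);return -(sc*m).sum()
    best=min((minimize(cost,[x,y,a],method="Nelder-Mead",options={"initial_simplex":[[x,y,a],[x+8,y,a],[x,y+8,a],[x,y,a+.15]]}) for x in(545,560) for y in(65,80) for a in(-.3,0,.2,.5)),key=lambda o:o.fun)
    print(nm,best.x.round(3),"score",-best.fun/15340);v=best.x
    print("corners",(cv2.boxPoints(((v[0],v[1]),(118,130),np.degrees(v[2])))).round().tolist())
    for q in ch[::12,::8]:print(" ".join("%2d"%(t*100) for t in q))
run()
E
python3 flat2.py
```

```text
clock: 19.05
position: [569.8, 7.9, 142.4]
tool_rot: [-0.001, 0.66, 0.751, -0.001]
force: [-0.0, -0.3, 0.6]
grip_width: 0.3
grip_force: 0.0
scene [5.49427e+02 5.26560e+01 6.70000e-02] score 0.7718819832578261
corners [[486.0, 114.0], [495.0, -16.0], [613.0, -8.0], [604.0, 121.0]]
11 11 10 10 11 16 19 21 27 39 44 44 43 40 37 35 35 36 36 36 35 36 35 36 36 35 36 34 23 13 10 10
11 11 11 11 10 10 12 14 24 33 37 43 43 43 42 40 39 39 39 38 38 37 38 38 37 37 36 37 37 33 20 12
10 10 10 10 10  9 10 11 22 30 29 30 33 39 44 43 41 41 42 44 44 43 42 41 42 42 43 43 44 43 43 38
11 11 11 11 11 11 10 12 25 27 26 25 22 23 33 38 39 39 39 38 38 39 39 39 39 39 38 37 39 38 36 34
11 10 11 11 10 10 11 17 28 30 30 29 28 28 29 29 29 29 29 29 29 29 29 26 17 12 11 11 12 18 20 19
11 11 10 11 10  9 10 14 27 27 25 23 23 23 24 26 27 26 26 26 26 25 24 22 14 10 10 10 11 17 21 21
10 10 10 10 10 10 10 17 25 21 18 17 17 18 20 22 23 24 24 24 24 23 23 21 14 10 10 10 11 17 21 22
10  9 10 10 10 10 11 21 24 20 18 17 18 19 21 22 22 24 23 23 23 23 23 19 12 10 10 11 11 17 21 21
10 10 10 10 10 10 12 24 23 19 18 18 19 20 22 22 22 
[... 208 characters left out ...]
0 13 10 10 10 10 11 16 21 21
 9 10 10 10 10 10 12 20 22 21 21 22 22 23 23 21 21 22 22 21 20 19 17 11  9 10 10 10 11 13 17 20
 9  9 10  9  9  9  9 10 10 11 12 14 16 17 19 19 20 21 22 21 19 19 16 11 10 10 10 10 11 11 11 13
 9  9  9  9 10  9  9  9  9  9  9  9  9  9  9  9 11 11 12 13 15 15 13 10  9 10 10 10 11 11 10 11
 9  9  9  9  9  9  9  9  9  9  9 10  9  9  9  9 10 12 14 15 11 10  9  9 10 10 10 10 10 10 11 10
 9  9  9  9  9  9  9  9  9  9  9 12 13 14 19 25 31 38 40 39 29 13 10 10  9 10 10 10 10 10 10 10
10 10 10 10 10 10 12 14 17 21 29 36 41 41 42 43 42 42 42 37 35 28 14 10  9 10  9 10 10 10 10 10
10 12 18 24 30 35 39 42 42 42 41 42 42 42 42 44 44 44 43 39 33 33 33 21 11 10 10 10 10 10 10 10
```

From the ch map, the panel's left corners are at about (489,126) and (606,145) and its right corners at about (624,16) and (507,-2). The hand goes into the gap by the board at (587,-0.5), leaning slightly so its body clears the fence.

```bash
python3 -m handwheel '{"dr":[[0,0,0],[0,0,0],[0,0,0],[0,0,0],[0,-0.1,0],[0,0,0],[0,0,0],[0,0,0]],"slide":[[-0.0106,0.016,0],[0,0,0.04],[0,0,0.04],[0,0,0.022],[0,0,0],[0.002,0,0.02],[0.001,0,0.01],[0,0,0.002]],"fingers":[0,0,0,0,0,0,0,0]}'
```

```text
clock: 20.1
position: [587.2, -0.1, 9.3]
tool_rot: [0.036, 0.657, 0.752, -0.033]
force: [-0.2, 0.2, -0.2]
grip_width: 0.5
grip_force: 0.0
```

```bash
python3 -m handwheel '{"dr":[[0,0,0],[0,0,0],[0,0,0],[0,0,0],[0,0,0]],"slide":[[0,0,0.003],[0,0,0.001],[0.004,0.0005,-0.0004],[0.004,0.0005,-0.0004],[0.004,0.0005,-0.0004]],"fingers":[0,0,0,0,0]}'
python3 -m handwheel '{"dr":[[0,0,0],[0,0,0],[0,0,0]],"slide":[[0.005,0.0006,-0.0005],[0.005,0.0006,-0.0005],[0.004,0.0006,-0.0004]],"fingers":[0,0,0]}'
```

```text
clock: 20.72
position: [590.3, 10.4, 9.0]
tool_rot: [0.04, 0.658, 0.752, -0.032]
force: [1.5, -4.6, 5.7]
grip_width: 0.3
grip_force: 2.8
clock: 21.1
position: [590.3, 24.7, 9.0]
tool_rot: [0.04, 0.657, 0.752, -0.032]
force: [0.5, -4.8, 5.4]
grip_width: 0.8
grip_force: 2.8
```

```bash
cat > lines.py <<'E'
from h import *
# robust panel edges in the z=8 plane from the scene view: left edge (max y) and far-x edge
def go(X0=430,X1=680,Y0=20,Y1=215,z=8):
    c=cam("scene");w=[(X0,Y0),(X1,Y0),(X1,Y1),(X0,Y1)]
    H=cv2.getPerspectiveTransform(proj(c,[(a,b,z) for a,b in w]).astype(np.float32),np.float32([(0,0),(X1-X0,0),(X1-X0,Y1-Y0),(0,Y1-Y0)]))
    im=cv2.GaussianBlur(cv2.warpPerspective(c["pixels"],H,(X1-X0,Y1-Y0)),(0,0),2).astype(float)
    ch=(im[...,0]-im[...,2])/(im[...,0]+20)
    for y in range(30,Y1,8):
        m=(ch[y-Y0]>.155)&(ch[y-Y0]<.33);n,l=cv2.connectedComponents(m.astype(np.uint8)[None]);
        runs=[(X0+np.where(l[0]==i)[0].min(),X0+np.where(l[0]==i)[0].max()) for i in range(1,n)];print(y,[tuple(map(int,t)) for t in runs if t[1]-t[0]>6])
    cv2.imwrite("pics/rect.png",np.clip(im,0,255).astype(np.uint8)[...,::-1])
go()
E
python3 lines.py
```

```text
30 [(491, 562), (572, 656)]
38 [(488, 588), (658, 679)]
46 [(485, 595), (657, 679)]
54 [(482, 603), (660, 679)]
62 [(480, 606), (667, 679)]
70 [(476, 604)]
78 [(471, 601)]
86 [(468, 599)]
94 [(467, 597)]
102 [(464, 595)]
110 [(462, 596)]
118 [(462, 595)]
126 [(469, 594)]
134 [(488, 595)]
142 [(511, 593)]
150 [(532, 589)]
158 [(555, 588)]
166 [(544, 564), (587, 594)]
174 [(513, 536)]
182 [(482, 507), (598, 607)]
190 [(449, 474), (587, 594), (608, 615)]
198 [(616, 623)]
206 [(602, 613), (624, 633)]
214 [(633, 641)]
```

The panel followed the drag this time. Its b yaw is now about 0.35 and its UL corner touches the rack at about (592,163). I'll press near (533,46) and swing it -0.6 rad about that corner, flush to the rack.

```bash
python3 -m handwheel '{"dr":[[0,0,0],[0,0.1,0],[0,0,0],[0,0,0],[0,0,0],[0,0,0],[0,0,0]],"slide":[[0,0,-0.015],[0,0,0],[0.0145,-0.027,0],[0.0145,-0.027,0],[0,0,0.012],[0,0,0.003],[0,0,0]],"fingers":[0,0,0,0,0,0,0]}'
```

```text
clock: 22.02
position: [530.6, 49.0, 8.2]
tool_rot: [-0.001, 0.658, 0.753, -0.0]
force: [-11.3, 0.6, 17.2]
grip_width: 0.8
grip_force: 8.7
```

```bash
python3 -m handwheel '{"dr":[[0,0,0],[0,0,0]],"slide":[[0,0,0.0015],[0,0,0]],"fingers":[0,0]}'
```

```text
clock: 22.28
position: [530.7, 49.0, 8.2]
tool_rot: [-0.001, 0.658, 0.753, -0.0]
force: [-19.6, 1.0, 34.1]
grip_width: 0.4
grip_force: 16.7
```

```bash
python3 -m handwheel '{"dr":[[0,0,0.075],[0,0,0.075],[0,0,0.075],[0,0,0.075],[0,0,0.075],[0,0,0.075],[0,0,0.075],[0,0,0.075],[0,0,0]],"slide":[[0.0055,-0.0081,-0.0012],[0.0055,-0.0081,0],[0.0055,-0.0081,0],[0.0055,-0.0081,0],[0.0055,-0.0081,0],[0.0055,-0.0081,0],[0.0055,-0.0081,0],[0.0055,-0.0081,0],[0,0,0]],"fingers":[0,0,0,0,0,0,0,0,0]}'; python3 lines.py | awk '$1<200'
```

```text
clock: 23.4
position: [475.1, 100.6, 8.3]
tool_rot: [0.001, 0.851, 0.525, 0.002]
force: [-0.8, 2.3, 7.4]
grip_width: 0.5
grip_force: 3.8
30 [(482, 613), (616, 679)]
38 [(480, 612), (661, 679)]
46 [(478, 617), (661, 679)]
54 [(474, 614), (661, 679)]
62 [(472, 612), (661, 679)]
70 [(469, 609), (660, 679)]
78 [(467, 608), (660, 679)]
86 [(464, 605), (660, 679)]
94 [(462, 480), (489, 603), (660, 679)]
102 [(458, 469), (503, 600), (661, 679)]
110 [(457, 472), (513, 599), (661, 679)]
118 [(454, 476), (523, 596), (666, 679)]
126 [(457, 481), (531, 593)]
134 [(466, 487), (539, 591)]
142 [(547, 591)]
150 [(556, 572)]
158 [(558, 566)]
166 [(564, 573), (620, 646)]
174 [(512, 536), (570, 579), (591, 603), (611, 644)]
182 [(478, 523), (533, 542), (568, 581), (616, 625)]
190 [(448, 461), (501, 508), (540, 548), (553, 563), (599, 611)]
198 [(522, 535), (585, 593)]
```

The finger slipped on top of the panel (yaw still about 0.31), so I'll push on its edge instead. Pushing +x on the near side close to the DL corner should turn it clockwise.

```bash
python3 -m handwheel '{"dr":[[0,0,0],[0,0,0],[0,0,0],[0,0,0],[0,0,0],[0,0,0],[0,0,0],[0,0,0],[0,0,0],[0,0,0],[0,0,0],[0,0,0]],"slide":[[0,0,-0.02],[-0.0108,-0.0304,0],[0,0,0.02],[0,0,0.0035],[0.00314,0.00626,0],[0.00314,0.00626,0],[0.00314,0.00626,0],[0.00314,0.00626,0],[0.00314,0.00626,0],[0.00314,0.00626,0],[0.00314,0.00626,0],[0,0,0]],"fingers":[0,0,0,0,0,0,0,0,0,0,0,0]}'; python3 lines.py | awk '$1<200'
```

```text
clock: 24.95
position: [490.5, 104.1, 3.1]
tool_rot: [0.0, 0.851, 0.525, 0.0]
force: [0.8, 0.2, 0.8]
grip_width: 0.7
grip_force: 0.3
30 [(506, 679)]
38 [(504, 637), (661, 679)]
46 [(502, 637), (661, 679)]
54 [(501, 635), (661, 679)]
62 [(499, 635), (661, 679)]
70 [(498, 633), (660, 679)]
78 [(497, 633), (660, 679)]
86 [(496, 632), (661, 679)]
94 [(503, 632), (661, 679)]
102 [(515, 630), (661, 679)]
110 [(525, 629), (662, 679)]
118 [(535, 627), (670, 679)]
126 [(545, 626)]
134 [(552, 627)]
142 [(561, 624)]
150 [(572, 580), (603, 612)]
158 [(569, 581)]
166 [(576, 587), (618, 659)]
174 [(512, 549), (582, 593), (600, 611), (630, 637), (642, 651)]
182 [(483, 505), (524, 533), (547, 556), (578, 585), (625, 635)]
190 [(449, 477), (513, 521), (551, 572), (607, 619)]
198 [(505, 512), (536, 548), (556, 563), (593, 602)]
```

The edge push works. Yaw is now about 0.15 and the centre about (570,78). The wax block sits just beyond, so I'll finish from the fence-side edge near its D end, pushing +y. The UL corner will stop on the rack and the panel will swing flush.

```bash
python3 -m handwheel '{"dr":[[0,0,0],[0,0,-0.154],[0,0,-0.154],[0,0,-0.154],[0,0,-0.154]],"slide":[[0,0,-0.03],[0,0,-0.01],[0,0,0],[0,0,0],[0,0,0]],"fingers":[0,0,0,0,0]}'
python3 - <<'E'
from h import *
plan([547,-1.5,42],0.15)
j,k=np.load("poses.npy");print(place(j,[(158.9,0,15)]))
E
```

```text
clock: 25.62
position: [489.5, 104.0, 42.8]
tool_rot: [0.0, 0.65, 0.76, 0.0]
force: [0.3, -0.3, -0.6]
grip_width: 0.3
grip_force: 0.0
turn [0.0002 0.0002 0.0054] then slide(mm) [-112.9   41.1    0.8]
[[527.60778117 -13.35855628  15.        ]]
```

```bash
python3 -m handwheel '{"dr":[[0,0,0],[0,0,0],[0,0,0],[0,-0.1,0],[0,0,0],[0,0,0],[0,0,0]],"slide":[[-0.038,0.0137,0],[-0.038,0.0137,0],[-0.0369,0.0137,0],[0,0,0],[0.0025,0,0.025],[0.0008,0,0.008],[0.0005,0,0.004]],"fingers":[0,0,0,0,0,0,0]}'
python3 -m handwheel '{"dr":[[0,0,0],[0,0,0]],"slide":[[0,0,0.003],[0,0,0]],"fingers":[0,0]}'
```

```text
clock: 26.5
position: [546.8, -1.4, 5.4]
tool_rot: [0.038, 0.651, 0.757, -0.033]
force: [-0.0, -0.2, 0.6]
grip_width: 0.4
grip_force: 0.3
clock: 26.75
position: [547.5, -1.6, 3.1]
tool_rot: [0.038, 0.651, 0.757, -0.032]
force: [0.3, 0.0, -0.2]
grip_width: 0.4
grip_force: 0.5
```

```bash
python3 -m handwheel '{"dr":[[0,0,0],[0,0,0],[0,0.1,0],[0,0,0.06],[0,0,0.06],[0,0,0.06],[0,0,0]],"slide":[[0.006,0.0009,-0.0006],[0.006,0.0009,-0.0006],[0.006,0.0009,-0.0006],[0.006,0.0009,0],[0.006,0.0006,0],[0.006,0.0003,0],[0,0,0]],"fingers":[0,0,0,0,0,0,0]}'; python3 lines.py | awk '$1<200'
```

```text
clock: 27.62
position: [545.2, 22.6, 3.2]
tool_rot: [0.005, 0.718, 0.696, -0.009]
force: [-14.9, -60.4, 14.3]
grip_width: 0.6
grip_force: 30.0
30 [(507, 539), (585, 638), (654, 679)]
38 [(507, 543), (595, 637), (661, 679)]
46 [(505, 552), (607, 638), (660, 679)]
54 [(505, 561), (614, 639), (663, 679)]
62 [(504, 544), (557, 570), (614, 637)]
70 [(506, 544), (616, 630)]
78 [(506, 546), (621, 635)]
86 [(505, 547), (585, 598), (622, 679)]
94 [(504, 547)]
102 [(504, 547), (644, 653)]
110 [(502, 547)]
118 [(502, 547)]
126 [(501, 547)]
134 [(501, 551), (619, 630)]
142 [(500, 560), (621, 629)]
150 [(501, 566)]
158 [(506, 570)]
166 [(535, 578), (616, 627)]
174 [(513, 536), (581, 588)]
182 [(481, 506), (598, 607)]
190 [(449, 475), (607, 615)]
198 [(615, 624)]
```

The push jammed at 60 N. I'll back off and spend my last picture on seeing why.

```bash
python3 -m handwheel '{"dr":[[0,0,0],[0,0,0]],"slide":[[-0.013,0,0],[0,0,0]],"fingers":[0,0]}'; python3 - <<'E'
from h import *
c=cam("scene");a=cv2.resize(c["pixels"][185:290,200:360,::-1],(800,525),interpolation=cv2.INTER_CUBIC)
cv2.imwrite("pics/z.png",a)
E
```

```text
clock: 27.92
position: [546.7, 20.2, 2.9]
tool_rot: [0.0, 0.718, 0.696, -0.001]
force: [-2.4, -10.0, 2.3]
grip_width: 0.3
grip_force: 5.1
```

View pics/z.png

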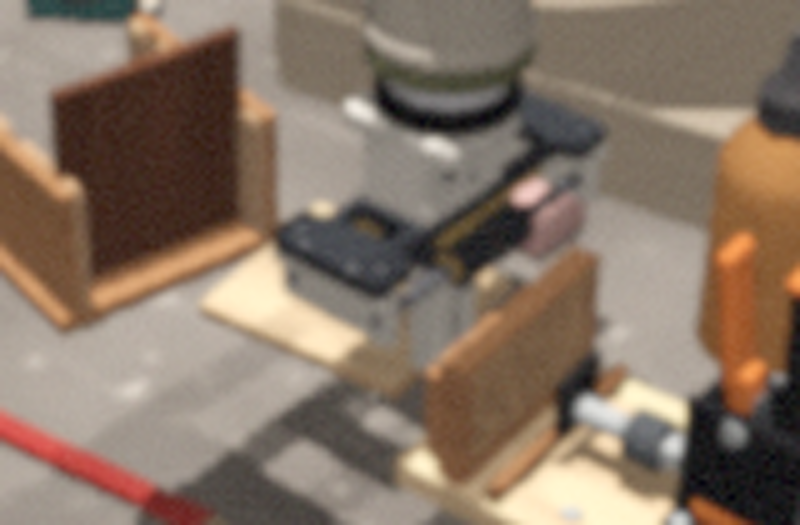

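The picture shows the panel's left edge touching the rack's near-right corner, at about (268,240), with the hand behind its right edge at (430,340). The jam was friction wedging, so this is a usable stop. I'll shift the hand nearly in line with the rack corner and start lifting from there.

```bash
python3 -m handwheel '{"dr":[[0,0,-0.08],[0,0,0],[0,0,0],[0,0,0],[0,0,0]],"slide":[[-0.005,0,0],[0,0.031,0.001],[0.005,0.0,0],[0.002,0,0],[0,0,0]],"fingers":[0,0,0,0,0]}'
```

```text
clock: 28.6
position: [577.7, 24.1, 2.4]
tool_rot: [0.002, 0.689, 0.725, -0.001]
force: [0.5, -10.6, 2.7]
grip_width: 0.1
grip_force: 5.5
```

```bash
python3 -m handwheel '{"dr":[[0,0,0],[0,0,0],[0,0,0]],"slide":[[0.001,0,-0.008],[0.0012,0,-0.009],[0.0017,0,-0.011]],"fingers":[0,0,0]}'
```

```text
clock: 28.98
position: [576.0, 27.1, 29.7]
tool_rot: [0.001, 0.689, 0.725, -0.002]
force: [-1.3, -12.3, 1.8]
grip_width: 0.4
grip_force: 6.4
```

```bash
python3 -m handwheel '{"dr":[[0,0,0],[0,0,0],[0,0,0]],"slide":[[0.0026,0,-0.01],[0.003,0,-0.0095],[0.0038,0,-0.0085]],"fingers":[0,0,0]}'
```

```text
clock: 29.35
position: [576.6, 36.5, 58.8]
tool_rot: [0.002, 0.689, 0.725, -0.001]
force: [-1.1, -13.9, 5.4]
grip_width: 0.9
grip_force: 7.4
```

```bash
python3 -m handwheel '{"dr":[[0,0,0],[0,0,0],[0,0,0],[0,0,0]],"slide":[[0.0069,0,-0.0122],[0.0078,0,-0.0111],[0.0089,0,-0.0103],[0.0099,0,-0.0093]],"fingers":[0,0,0,0]}'
```

```text
clock: 29.85
position: [575.6, 70.9, 102.9]
tool_rot: [0.002, 0.689, 0.725, -0.0]
force: [-1.1, -7.9, 9.5]
grip_width: 0.5
grip_force: 6.1
```

```bash
python3 -m handwheel '{"dr":[[0,0,0],[0,0,0],[0,0,0],[0,0,0]],"slide":[[0.009,0,-0.003],[0.009,0,-0.003],[0.009,0,-0.002],[0.009,0,-0.001]],"fingers":[0,0,0,0]}'
```

```text
clock: 30.35
position: [579.1, 103.7, 120.5]
tool_rot: [0.008, 0.69, 0.724, 0.002]
force: [-13.8, -28.0, 63.3]
grip_width: 0.8
grip_force: 34.1
```

```bash
python3 -m handwheel '{"dr":[[0,0,0],[0,0,0]],"slide":[[0,0,-0.009],[0,0,0]],"fingers":[0,0]}'
```

```text
clock: 30.6
position: [576.0, 108.1, 123.4]
tool_rot: [0.003, 0.689, 0.725, 0.003]
force: [0.9, -7.1, 19.5]
grip_width: 0.4
grip_force: 10.0
```

```bash
python3 -m handwheel '{"dr":[[0,0,0],[0,0,0],[0,0,0]],"slide":[[0.008,0,-0.0045],[0.008,0,-0.003],[0.006,0,-0.002]],"fingers":[0,0,0]}'
```

```text
clock: 30.98
position: [572.3, 131.2, 129.3]
tool_rot: [0.001, 0.689, 0.725, 0.001]
force: [1.1, 0.1, 2.0]
grip_width: 0.6
grip_force: 1.4
```

```bash
python3 -m handwheel '{"dr":[[0,0,0],[0,0,0],[0,0,0]],"slide":[[0.005,0,-0.0003],[0.005,0,-0.0005],[0.005,0,-0.0003]],"fingers":[0,0,0]}'
```

```text
clock: 31.35
position: [571.2, 145.8, 130.1]
tool_rot: [0.0, 0.689, 0.725, 0.0]
force: [-2.7, -1.0, 8.4]
grip_width: 0.3
grip_force: 4.1
```

```bash
python3 -m handwheel '{"dr":[[0,0,0],[0,0,0],[0,0,0],[0,0,0]],"slide":[[0.005,0,-0.0003],[0.005,0,-0.0001],[0.003,0,0],[0,0,0]],"fingers":[0,0,0,0]}'
cat > up.py <<'E'
from h import *
# where is the pale panel: rows of pale runs in the scene view near expected standing panel
c=cam("scene");a=np.array(c["pixels"]).astype(float);a=cv2.GaussianBlur(a,(0,0),.8);ch=(a[...,0]-a[...,2])/(a[...,0]+20)
exp=proj(c,[(511,154,0),(629,160,0),(629,160,130),(511,154,130)]);print("expected DLbot,ULbot,ULtop,DLtop",exp.round(0).tolist())
for v in range(180,270,5):
    m=(ch[v]>.155)&(ch[v]<.33)&(a[v,:,0]>100);n,l=cv2.connectedComponents(m.astype(np.uint8)[None])
    print(v,[(int(np.where(l[0]==i)[0].min()),int(np.where(l[0]==i)[0].max())) for i in range(1,n) if 200<np.where(l[0]==i)[0].mean()<330 and (l[0]==i).sum()>4])
E
python3 up.py
```

```text
clock: 31.85
position: [570.9, 157.9, 130.3]
tool_rot: [0.001, 0.689, 0.725, -0.0]
force: [-0.1, -3.5, 7.0]
grip_width: 0.0
grip_force: 3.5
expected DLbot,ULbot,ULtop,DLtop [[241.0, 247.0], [266.0, 228.0], [266.0, 190.0], [240.0, 208.0]]
180 []
185 [(260, 294)]
190 [(260, 358)]
195 [(259, 356)]
200 [(216, 220), (248, 352)]
205 [(246, 350)]
210 [(240, 265), (281, 347)]
215 [(206, 210), (240, 266), (288, 343)]
220 [(240, 266), (285, 342)]
225 [(241, 267), (285, 316)]
230 [(241, 264), (293, 315)]
235 [(242, 258), (304, 312)]
240 [(241, 252)]
245 [(240, 247)]
250 [(214, 218)]
255 []
260 []
265 [(322, 337)]
```

The panel is upright: pale columns 240–266 at rows 215–225, exactly where a standing panel should appear. Next I'll raise and turn the hand, then grasp the panel's top.

```bash
python3 -m handwheel '{"dr":[[0,0,0],[0,0,0],[0,0,-0.175],[0,0,-0.175],[0,0,-0.175],[0,0,-0.175],[0,0,-0.175],[0,0,-0.175],[0,0,-0.175],[0,0,-0.175],[0,0,-0.17]],"slide":[[0,0,-0.01],[0,0,-0.02],[0,0,0],[0,0,0],[0,0,0],[0,0,0],[0,0,0],[0,0,0],[0,0,0],[0,0,0],[0,0,0]],"fingers":[0,0,0.22,0.22,0.22,0.22,0.22,0.22,0.22,0.22,0.22]}' 30
python3 - <<'E'
from h import *
plan([571,157.2,99],1.62)
E
python3 up.py | sed -n '8,12p'
```

```text
clock: 33.28
position: [570.9, 158.3, 160.9]
tool_rot: [0.0, -0.028, 1.0, 0.0]
force: [-0.4, -0.1, -0.2]
grip_width: 20.8
grip_force: 0.0
turn [0.0003 0.0007 0.0061] then slide(mm) [-0.1 -1.1 61.9]
210 [(240, 266), (281, 347)]
215 [(206, 210), (240, 266), (288, 343)]
220 [(240, 266), (285, 342)]
225 [(241, 267), (286, 316)]
230 [(241, 264), (293, 315)]
```

The panel is still standing. I'll descend, pausing at the panel's top.

```bash
python3 -m handwheel '{"dr":[[0,0,0],[0,0,0],[0,0,0],[0,0,0]],"slide":[[0,-0.0011,0.012],[0,0,0.012],[0,0,0.008],[0,0,0.004]],"fingers":[0.22,0.22,0.22,0.22]}'
```

```text
clock: 33.83
position: [570.2, 156.8, 122.4]
tool_rot: [-0.001, -0.024, 1.0, -0.0]
force: [0.1, 0.2, -1.4]
grip_width: 20.9
grip_force: 0.0
```

No contact with the tips 8 mm below the top edge, so the fingers straddle it. I'll go down and close.

```bash
python3 -m handwheel '{"dr":[[0,0,0],[0,0,0],[0,0,0],[0,0,0],[0,0,0]],"slide":[[0,0,0.014],[0,0,0.01],[0,0,0],[0,0,0],[0,0,0]],"fingers":[0.22,0.22,0,0,0]}' 50
```

```text
clock: 34.45
position: [571.0, 157.0, 100.0]
tool_rot: [0.0, -0.025, 1.0, 0.0]
force: [-0.3, -0.7, -1.8]
grip_width: 7.8
grip_force: 50.0
```

```bash
python3 -m handwheel '{"dr":[[0,0,0],[0,0,0],[0,0,0],[0,0,0],[0,0,0.01],[0,0,0.01],[0,0,0],[0,0,0],[0,0,0],[0,0,0],[0,0,0],[0,0,0],[0,0,0],[0,0,0]],"slide":[[0,0,-0.01],[0,0,-0.025],[0,0,-0.03],[0,0,-0.03],[0.003,-0.0127,-0.02],[0.006,-0.025,0],[0.006,-0.028,0],[0.006,-0.028,0],[0.006,-0.028,0],[0.006,-0.028,0],[0.006,-0.028,0],[0.006,-0.022,0],[0.0034,-0.013,0],[0,0,0]],"fingers":[0,0,0,0,0,0,0,0,0,0,0,0,0,0]}'
cat > held.py <<'E'
from h import *
j,k=np.load("poses.npy");plan(place(j,[(115.5,0,120)])[0],j[2])
s=r.get_state();p=s["position"]
c=cam("scene");a=cv2.GaussianBlur(np.array(c["pixels"]).astype(np.float32),(0,0),.7);ch=(a[...,0]-a[...,2])/(a[...,0]+20)
w,x,y,z=s["tool_rot"];yt=np.array([2*x*y,y*y-x*x,0]);xt=np.array([-yt[1],yt[0],0])
zb=p[2]-100
# profile along panel width on its -y face (facing camera), at several heights
for h in(30,60,85):
    t=np.arange(-80,81,2.);P=p-yt*4+np.outer(t,xt);P[:,2]=zb+h
    uv=proj(c,P);vals=cv2.remap(ch,uv[:,0].astype(np.float32),uv[:,1].astype(np.float32),1).ravel()
    print(h,uv[[0,-1]].round(0).tolist()," ".join("%d"%(q*100) for q in vals))
E
python3 held.py
```

```text
clock: 36.2
position: [528.9, -58.1, 214.8]
tool_rot: [0.0, -0.014, 1.0, -0.0]
force: [0.8, 1.1, -0.9]
grip_width: 7.6
grip_force: 50.0
turn [-0.0001  0.0001 -0.0012] then slide(mm) [ 0.   1.4 94.8]
30 [[329.0, 216.0], [292.0, 247.0]] 19 19 18 18 18 18 18 19 20 20 21 22 23 25 26 27 27 28 28 28 29 29 29 29 29 29 29 28 28 28 28 29 29 29 29 29 29 29 29 29 29 29 29 29 29 29 29 29 29 29 29 29 29 29 29 29 29 29 29 29 28 28 29 29 29 28 28 29 29 30 30 30 31 30 28 24 21 18 15 13 12
60 [[330.0, 206.0], [292.0, 236.0]] 18 18 18 18 18 19 19 19 19 20 21 22 23 24 25 26 27 28 29 28 28 28 28 29 29 29 29 29 29 29 29 29 29 29 29 29 29 29 29 29 29 29 28 29 29 29 29 29 29 29 29 29 29 29 29 29 29 29 29 29 29 29 28 28 28 29 29 29 29 30 30 31 31 31 29 27 22 18 15 12 11
85 [[330.0, 197.0], [293.0, 227.0]] 19 19 19 19 19 18 19 19 20 21 21 23 24 26 27 28 28 28 28 28 28 28 27 27 27 27 28 27 28 27 27 28 27 27 28 28 28 28 28 28 28 28 29 29 29 29 29 29 29 29 29 29 29 29 29 29 29 28 28 28 29 29 29 29 29 29 29 29 29 30 30 31 31 31 31 30 28 27 25 23 22
```

The panel is held, with its centre about 3.5 mm towards -x of the TCP. I'll correct for that and lower it to just above the rib.

```bash
python3 -m handwheel '{"dr":[[0,0,0],[0,0,0],[0,0,0],[0,0,0],[0,0,0],[0,0,0]],"slide":[[-0.0035,0.0014,0.008],[0,0,0.022],[0,0,0.022],[0,0,0.018],[0,0,0.008],[0,0,0]],"fingers":[0,0,0,0,0,0]}'
python3 held.py | head -1
```

```text
clock: 37.0
position: [532.3, -55.4, 136.1]
tool_rot: [-0.001, -0.015, 1.0, 0.0]
force: [1.1, 0.2, -0.8]
grip_width: 7.9
grip_force: 50.0
turn [ 0.0003 -0.0011  0.001 ] then slide(mm) [ 3.5 -1.2 16.1]
```

```bash
python3 -m handwheel '{"dr":[[0,0,0],[0,0,0],[0,0,0]],"slide":[[0,-0.001,0.006],[0,0,0.006],[0,0,0.004]],"fingers":[0,0,0]}'
python3 -m handwheel '{"dr":[[0,0,0],[0,0,0],[0,0,0]],"slide":[[0,0,0.002],[0,0,0.002],[0,0,0]],"fingers":[0,0,0]}'
```

```text
clock: 37.42
position: [532.5, -56.7, 120.2]
tool_rot: [-0.0, -0.015, 1.0, 0.0]
force: [0.1, 0.5, -1.5]
grip_width: 8.2
grip_force: 50.0
clock: 37.8
position: [532.6, -56.7, 116.5]
tool_rot: [-0.0, -0.015, 1.0, 0.0]
force: [0.4, -0.2, -0.6]
grip_width: 7.9
grip_force: 50.0
```

```bash
python3 -m handwheel '{"dr":[[0,0,0],[0,0,0],[0,0,0]],"slide":[[0,0,0.0015],[0,0,0.0005],[0,0,0]],"fingers":[0,0,0]}'
python3 -m handwheel '{"dr":[[0,0,0],[0,0,0],[0,0,0],[0,0,0],[0,0,0],[0,0,0]],"slide":[[0,0,0],[0,0,0],[0,0,-0.01],[0,0,-0.025],[0,0,-0.035],[0,0,-0.015]],"fingers":[0.25,0.25,0.25,0.25,0.8,0.8]}'
cat > jigchk.py <<'E'
from h import *
j,k=np.load("poses.npy");c=cam("scene");a=cv2.GaussianBlur(np.array(c["pixels"]).astype(np.float32),(0,0),.7);ch=(a[...,0]-a[...,2])/(a[...,0]+20)
for h in(100,115,130):   # face toward pad at jig x=111.5 ; t=jig y
    t=np.arange(-80,81,2.);P=place(j,np.c_[0*t+111.5,t,0*t+15+h]);uv=proj(c,P)
    print(h," ".join("%d"%(q*100) for q in cv2.remap(ch,uv[:,0].astype(np.float32),uv[:,1].astype(np.float32),1).ravel()))
# vertical profile at y=20
z=np.arange(100,170,3.);uv=proj(c,place(j,np.c_[0*z+111.5,0*z+35,z]));print("z"," ".join("%d:%d"%(q,w*100) for q,w in zip(z,cv2.remap(ch,uv[:,0].astype(np.float32),uv[:,1].astype(np.float32),1).ravel())))
E
python3 jigchk.py; python3 - <<'E'
from h import *
j,k=np.load("poses.npy");plan(place(j,[(-12.5,0,139)])[0],j[2])
E
```

```text
clock: 38.17
position: [532.7, -56.7, 114.6]
tool_rot: [-0.0, -0.015, 1.0, 0.0]
force: [0.1, -0.1, -2.5]
grip_width: 7.6
grip_force: 50.0
clock: 38.92
position: [534.0, -57.0, 202.8]
tool_rot: [0.002, -0.015, 1.0, -0.0]
force: [-0.1, 0.5, -0.9]
grip_width: 38.7
grip_force: 0.0
100 16 15 14 13 12 12 12 13 14 15 18 20 22 24 26 27 28 28 29 29 28 28 29 29 29 28 28 28 29 29 29 29 29 29 29 29 29 28 28 28 28 29 29 29 29 28 28 28 29 29 29 29 28 28 28 28 29 29 29 29 29 29 29 29 29 29 29 29 30 31 32 34 36 37 38 39 40 40 40 40 40
115 19 19 18 18 19 19 20 20 21 21 22 23 24 25 26 27 28 29 28 28 28 28 28 29 29 29 28 29 29 29 29 29 29 29 29 29 29 28 29 29 29 29 29 29 29 29 29 29 29 29 29 28 28 29 29 29 29 29 29 29 29 29 29 29 29 29 30 30 30 31 31 31 28 26 24 21 19 19 18 19 20
130 19 19 19 19 19 19 19 19 20 21 23 24 26 28 29 29 30 30 30 30 30 31 31 31 31 30 31 30 30 30 30 31 30 31 31 31 30 30 30 30 30 30 31 31 31 31 31 31 31 31 31 31 30 30 30 30 30 31 31 31 31 31 31 31 31 31 31 31 31 31 31 30 27 24 20 16 14 12 11 10 10
z 100:28 103:28 106:28 109:29 112:29 115:29 118:29 121:28 124:28 127:29 130:29 133:29 136:29 139:30 142:30 145:31 148:30 151:29 154:28 157:28 160:26 163:23 166:22 169:21
turn [-0.0013  0.0054  0.0007] then slide(mm) [   5.6 -127.5   65. ]
```

The panel stands centred in the slot: its side edges fit at jig y of about -58 and +58. Next I'll move to the trigger.

```bash
python3 -m handwheel '{"dr":[[0,0,0],[0,0,0],[0,0,0],[0,0,0],[0,0,0],[0,0,0],[0,0,0],[0,0,0],[0,0,0]],"slide":[[0.0016,-0.0255,0],[0.001,-0.035,0],[0.001,-0.035,0],[0.002,-0.025,0],[0,-0.007,0.005],[0,0,0.02],[0,0,0.025],[0,0,0.015],[0,0,0]],"fingers":[0.8,0.8,0.8,0.8,0.8,0.8,0.8,0.8,0.8]}' 30
cat > pad.py <<'E'
from h import *
j,k=np.load("poses.npy")
def pad():
    c=cam("scene");a=np.array(c["pixels"]).astype(np.float32);g=cv2.GaussianBlur(a.max(2),(0,0),.6)
    x=np.arange(60,130,1.)
    for y in(16,):
        uv=proj(c,place(j,np.c_[x,0*x+y,0*x+50]));v=cv2.remap(g,uv[:,0].astype(np.float32),uv[:,1].astype(np.float32),1).ravel()
        print("pad y",y," ".join("%d:%d"%(q,w) for q,w in zip(x[::2],v[::2])))
pad()
E
python3 pad.py; python3 - <<'E'
from h import *
j,k=np.load("poses.npy");plan(place(j,[(-12.5,0,139)])[0],j[2])
E
```

```text
clock: 40.1
position: [529.6, -182.9, 132.3]
tool_rot: [-0.002, -0.015, 1.0, 0.001]
force: [-0.6, -0.7, 1.0]
grip_width: 74.4
grip_force: 0.0
pad y 16 60:154 62:180 64:194 66:198 68:193 70:181 72:164 74:156 76:156 78:163 80:161 82:146 84:119 86:90 88:67 90:49 92:48 94:60 96:81 98:103 100:117 102:127 104:129 106:130 108:131 110:132 112:136 114:138 116:139 118:141 120:142 122:144 124:144 126:143 128:142
turn [ 0.0008 -0.0014  0.0013] then slide(mm) [-2.1 -1.2 -5.2]
```

```bash
python3 -m handwheel '{"dr":[[0,0,0],[0,0,0],[0,0,0],[0,0,0],[0,0,0]],"slide":[[-0.002,-0.0012,-0.005],[0,0,0],[0,0,0],[0,0,0],[0,0,0]],"fingers":[0.8,0,0,0,0]}' 35
```

```text
clock: 40.78
position: [534.2, -182.7, 141.7]
tool_rot: [0.001, -0.015, 1.0, 0.002]
force: [-2.2, 17.9, 11.9]
grip_width: 39.5
grip_force: 9.5
```

```bash
python3 -m handwheel '{"dr":[[0,0,0],[0,0,0],[0,0,0]],"slide":[[0,0,0],[0,0,0],[0,0,0]],"fingers":[0,0,0]}'; python3 pad.py
```

```text
clock: 41.15
position: [534.2, -183.6, 141.6]
tool_rot: [0.001, -0.015, 1.0, 0.001]
force: [-1.1, 11.1, 8.6]
grip_width: 34.4
grip_force: 35.8
pad y 16 60:62 62:72 64:95 66:133 68:166 70:188 72:198 74:193 76:181 78:160 80:144 82:133 84:126 86:122 88:117 90:109 92:97 94:81 96:64 98:52 100:56 102:68 104:88 106:106 108:121 110:130 112:135 114:139 116:140 118:141 120:142 122:144 124:144 126:143 128:141
```

```bash
python3 -m handwheel '{"dr":[[0,0,0],[0,0,0],[0,0,0],[0,0,0],[0,0,0],[0,0,0],[0,0,0],[0,0,0],[0,0,0]],"slide":[[0,0,0],[0,0,0],[0,0,0],[0,0,0],[0,0,0],[0,0,0],[0,0,0],[0,0,0],[0,0,0]],"fingers":[0.65,0.65,0.65,0.65,0,0,0,0,0]}' 35; python3 pad.py
```

```text
clock: 42.32
position: [533.4, -183.5, 140.7]
tool_rot: [0.0, -0.015, 1.0, 0.001]
force: [-1.2, 12.3, 8.3]
grip_width: 34.2
grip_force: 35.0
pad y 16 60:60 62:60 64:62 66:67 68:80 70:102 72:138 74:168 76:188 78:191 80:179 82:159 84:137 86:126 88:120 90:116 92:115 94:112 96:105 98:93 100:79 102:62 104:51 106:57 108:72 110:96 112:116 114:130 116:138 118:141 120:142 122:143 124:143 126:142 128:142
```

```bash
python3 -m handwheel '{"dr":[[0,0,0],[0,0,0],[0,0,0],[0,0,0],[0,0,0],[0,0,0],[0,0,0],[0,0,0],[0,0,0]],"slide":[[0,0,0],[0,0,0],[0,0,0],[0,0,0],[0,0,0],[0,0,0],[0,0,0],[0,0,0],[0,0,0]],"fingers":[0.65,0.65,0.65,0.65,0,0,0,0,0]}' 35; python3 pad.py
```

```text
clock: 43.5
position: [533.2, -183.5, 140.4]
tool_rot: [0.0, -0.015, 1.0, 0.002]
force: [-1.2, 9.9, 7.7]
grip_width: 34.2
grip_force: 36.0
pad y 16 60:59 62:60 64:63 66:68 68:84 70:109 72:143 74:170 76:188 78:192 80:179 82:160 84:137 86:126 88:121 90:116 92:115 94:112 96:103 98:91 100:77 102:62 104:52 106:59 108:76 110:98 112:118 114:132 116:139 118:140 120:141 122:143 124:143 126:142 128:141
```

The bar did not advance on that stroke. An opening of 0.65 leaves the front finger short of the trigger's rest position, so I'll open to 0.85.

```bash
python3 -m handwheel '{"dr":[[0,0,0],[0,0,0],[0,0,0],[0,0,0],[0,0,0],[0,0,0],[0,0,0]],"slide":[[0,0,0],[0,0,0],[0,0,0],[0,0,0],[0,0,0],[0,0,0],[0,0,0]],"fingers":[0.85,0.85,0.85,0.85,0.85,0.85,0.85]}' 35;python3 -m handwheel '{"dr":[[0,0,0],[0,0,0],[0,0,0],[0,0,0],[0,0,0],[0,0,0]],"slide":[[0,0,0],[0,0,0],[0,0,0],[0,0,0],[0,0,0],[0,0,0]],"fingers":[0,0,0,0,0,0]}' 35; python3 pad.py; python3 jigchk.py | head -2
```

```text
clock: 44.42
position: [533.0, -185.9, 139.9]
tool_rot: [0.0, -0.015, 1.0, -0.0]
force: [0.2, -0.1, -0.2]
grip_width: 79.0
grip_force: 0.0
clock: 45.18
position: [533.4, -183.5, 140.4]
tool_rot: [0.0, -0.015, 1.0, 0.001]
force: [-0.1, 9.8, 6.9]
grip_width: 34.7
grip_force: 35.0
pad y 16 60:62 62:61 64:63 66:65 68:69 70:75 72:88 74:114 76:144 78:165 80:165 82:154 84:136 86:127 88:122 90:118 92:118 94:120 96:119 98:112 100:99 102:78 104:56 106:45 108:45 110:61 112:85 114:108 116:126 118:134 120:140 122:143 124:143 126:143 128:143
100 16 15 14 13 12 11 11 11 11 12 13 14 16 18 21 23 25 26 27 28 28 29 29 29 29 29 29 29 29 29 29 29 28 28 29 29 28 29 29 29 30 30 30 29 29 29 29 29 29 29 29 29 29 29 29 28 28 29 28 28 28 28 28 28 28 28 29 29 29 29 30 30 32 34 35 36 38 39 40 40 41
115 19 19 19 19 18 18 18 18 19 19 19 19 20 21 22 24 25 27 27 28 28 28 29 29 29 29 29 29 29 29 29 28 28 28 29 29 29 29 28 28 29 29 29 29 29 29 29 29 29 29 29 28 28 28 28 29 29 29 29 29 28 29 29 29 29 29 29 29 29 29 29 30 30 29 27 25 21 18 17 16 16
```

The pad moved only about 3 mm on this full 6 mm stroke, and the panel's edges moved about 3.5 mm towards the fence. So the panel is on the fence with the pad's spring loaded, at a bar value of about 0.039. The trigger is still held at 35 N, so I'm handing in.

```bash
python3 -c "
from plant import r
print(r.finish_job())"
```

```text
the job is handed in; nothing more can be done
None
```

The job is handed in at 45 s: the pale panel stands centred in the slot and, judging by how far panel and pad moved, lies against the fence with the pad pressing at about 4 N and the trigger still squeezed. I dropped it once on the way, probably by carrying it too low and catching the dark panel, which showed no visible shift. It may stand upside down, since I inferred which edge is its bottom, and one push while recovering it reached 60 N.

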